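# Put the fallen bottle away in the pedal-lid keep box

### The job

The square amber bottle has fallen over: first stand it upright on the bench and let go. Then press the pedal of the keep box all the way down so that its lid swings up and stays open, take the bottle again from above and set it down gently, upright, inside the box. Finally ease the pedal back up so that the lid comes down fully shut without slamming; move the lid only with the pedal, and leave the tape roll, the flask and the screwdriver where they are.

Things in the scene. Friction and masses are not known exactly. Their poses are not given: they have to be found in the camera images.
- bottle: Closed square amber bottle, white paper band, black cap; 0.2 to 0.45 kg, lower half heavier. Origin: centre of its base; own x axis runs base to cap, y and z square to its sides. Body 52 x 52 mm, x 0 to 76 mm; cap 28 mm diameter, x 82 to 108. Starts lying on a side, cap to -y within 0.5 rad. Let go tilted up to 20 degrees with a base edge on the bench, it rocks upright.
- keepbox: Fixed grey box under a red lid. Origin: centre of its underside, on the bench. 170 mm along its own x, 150 mm along y, rim 126 mm high; walls 5 mm, inner floor 12 mm above the bench, clear inside 160 x 140 mm. Its front (-x side, facing roughly the robot's right) carries the pedal; the lid is hinged on the top edge of the +x side.
- lid: The red lid panel, 178 x 156 x 6 mm. Origin: middle of its hinge line, on the box's +x top edge, 130 mm above the bench; it runs 178 mm along its own -x. Shut: axes as the box's; open: swung up 1.75 rad, just past upright. Geared to the pedal. Left open beyond 1.0 rad it stays; below that it drops shut by its weight, lifting the pedal, unless the pedal is held. Not to be pushed by the robot.
- pedal (a joint): Pedal angle in rad: 0 fully up (lid shut), 0.4 fully down (lid open); the lid turns 4.375 times as far. Turns about a level line parallel to the box's y axis, at box x = -91 mm, 85 mm above the bench. 5 to 7 N on the pad presses it. No spring: it stays down while the lid is well open and must be lifted with a few N. Pad rising over 100 mm/s in the last 13 mm slams the lid.
- pedal_pad (a point): Centre of the top face of the black, yellow-striped pedal pad, in front of the box on a 14 mm wide stem. Axes: the box's when up; turns with the pedal. Pad 50 mm (x) by 36 mm (y), 14 mm thick, 115 mm out from the turning line. Top 102 mm above the bench when up, about 56 mm when down, with over 25 mm free below; its 36 mm width can be pinched from above.
- tape_roll: Red ring lying flat, 90 mm across, 30 mm high; origin under its centre. Leave alone.
- flask: Standing steel flask, 64 mm diameter, 170 mm tall; origin under its centre. Leave alone.
- screwdriver: Screwdriver with a green handle, lying on the bench, 150 mm long along its own x, handle to -x. Leave alone.
Things that resemble listed ones, but are neither listed nor needed, are in the scene too. Of the things that look like the bottle, take the one that is farthest from the robot's base at the start.

How it is judged:
By the outcome, as a careful person would: the job done as asked, in the order asked, and still so for the second after the job is handed in, with the robot touching nothing.
It also fails if it takes over 72 s, if anything falls off the work surface, if the arm or the gripper's body presses on something with over 40 N, if the wrist force passes 120 N, or if a joint passes its speed limit or range.

### The arm

A 7-joint arm with a two-finger parallel gripper is mounted at the origin on the work surface. World frame = base frame: x ahead of the robot, y to its left, z up, the work surface at z = 0. Lengths are in m, angles in rad, forces in N, time in s.
With the tool pointing down it reaches from about 0.35 to 0.9 m from the base axis. Payload 8.1 kg.
Tool frame: the origin (TCP) lies between the finger pads; the fingertips stand 8 mm ahead of it and the grasp point (between the pads) lies 11 mm behind it (arm.tcp_to_tips is the distance from the TCP to the fingertips, in m); z points along the fingers, x is the direction in which the jaws open and shut, and the axes are right-handed (so a half turn about z gives the same grasp; the last joint's range is limited). The gripper opens to 92 mm and grips with 3 to 60 N. Pads are 19 mm wide; open, the fingers measure 130 mm over their backs; the gripper's body (75 mm by 190 mm) begins 47 mm behind the grasp point.
Start: joints at [-1.21, 0.434, 0.025, 1.573, -0.012, 1.134, -0.075], TCP at [0.28, 0.559, 0.235] pointing down, gripper open.
Joint ranges: [-2.62, 2.62], [-0.44, 2.09], [-1.27, 1.32], [0.08, 2.57], [-1.32, 4.46], [0.12, 2], [-2.74, 2.74]. Speed limits (rad/s): [2.22, 2.22, 3.01, 3.01, 3.14, 3.14, 3.14].

### API

Orientations are given as a rotation vector (axis times angle).
In Python, from cell import arm, eyes gives the robot as it stands.
- The arm moves only by the tool play_rows, never from a script. Its argument "rows" is a list of rows, each a list of 3 entries, a list of its own where there are three numbers: the shift along the tool's x, y, z each as a share of 50 cm, from -1 to 1, then the turn, a rotation vector about the tool's x, y, z each as a share of 60 degrees, from -1 to 1, then the opening, from -1 (shut) to 1 (fully open), so that 0 is half open. In form: [[[dx, dy, dz], [ax, ay, az], grip], ...]. A call has 1 to 10 rows; each row is the pose to reach, as a shift and turn from the pose commanded when the call began, along the tool's axes at that moment; what a row does not reach only later rows make up. A row lasts 1/10 s, in which the tool goes at most 50 mm and 8.59 degrees, less where a joint would pass 70% of its speed; a pose out of reach is approached as far as the arm can. A call with a number of a shift or a turn outside -1 to 1 is refused whole. A call with a gripper value outside its range is refused whole. The fingers move at their own pace and stop on an object; "newtons" is the grip in N (left out, the last holds). Time passes only in rows, so rows that repeat a pose let the fingers close. It gives the time, the measured TCP pose, the force and the opening at its end, in the units of the state.
- arm.observe(): the state, without advancing time (a new reading comes with each control period).
- eyes.get_image(name): name is "scene" or "top" or "wrist"; returns (picture, depth): 400x640x3 uint8, red, green, blue; 400x640 float32, m along the optical axis (not along the pixel's ray), 0 where there is no reading.
- eyes.get_calibration(name): a dict with "intrinsics" (3x3 intrinsics, pixels), "R" (3x3) and "t" (3): a world point X has camera coordinates R X + t. Camera axes: x right, y down, z forward; pixel columns grow to the right and rows downward; lengths in m; the calibration is good to about 2 mm. A picture is of the moment at which its call begins: read the wrist's pose just before it. get_calibration takes no time and is no camera call; for the wrist camera it gives the pose at the moment of the call.
- arm.sign_off(): hands the job in, once; it reports no verdict.
The state is a dict: "clock": time; "joints": joint angles; "dq": joint speeds; "joint_efforts": joint torques, N m; "position": TCP position; "ee_rot": TCP orientation; "force": force on the tool from outside, world axes, zero at the start; "ft_torque": the same for the moment, N m; "width": opening from 0.0 (shut) to 1.0 (fully open).
Only numpy, scipy, OpenCV 4.12 (cv2) and the standard library are available. Lean on these libraries where they do the work, as an engineer would, in place of code of your own. Each camera call takes 0.05 s, during which the arm holds its last target.

## Working session

There is one attempt and no reset: what is moved stays moved. The work goes in short steps, Python scripts to look and compute and a tool call to move; the robot and the scene stay as the last step left them, time stands still between calls to the robot, and variables do not carry over. Pictures are saved under pics/ and viewed, and the job is handed in when it is done.

Besides the shell and the picture viewer there is one more tool, called after ">>>" by a JSON object that holds its "method" and its "body". play_rows: Moves the arm, as the interface text tells. Its arguments: {"type":"object","properties":{"rows":{"type":"array","items":{"type":"array"}},"newtons":{"type":"number"}},"required":["rows"]}

```bash
mkdir -p pics; ls; cat > h.py <<'E'
import numpy as np,cv2
from cell import arm,eyes
from scipy.spatial.transform import Rotation as R
def snap(n,f):
    c=eyes.get_calibration(n);im,d=eyes.get_image(n)
    cv2.imwrite(f'pics/{f}.png',im[:,:,::-1]);np.savez(f'pics/{f}.npz',im=im,d=d,K=c['intrinsics'],R=c['R'],t=c['t'])
def load(f): return np.load(f'pics/{f}.npz')
def px(L,u,v,z=None):
    K=L['K'];r=np.array([(u-K[0,2])/K[0,0],(v-K[1,2])/K[1,1],1])
    if z is None: s=L['d'][int(v),int(u)]; return L['R'].T@(r*s-L['t'])
    o=-L['R'].T@L['t'];w=L['R'].T@r; return o+w*(z-o[2])/w[2]
def proj(L,X):
    c=L['R']@np.array(X)+L['t'];p=L['K']@c;return p[:2]/p[2]
def st():
    s=arm.observe();print({k:(np.round(v,4).tolist()) for k,v in s.items() if k in('clock','joints','position','ee_rot','force','width')});return s
E
python3 - <<'E'
from h import *
snap('scene','s0');snap('top','t0');snap('wrist','w0');s=st();print(R.from_rotvec(s['ee_rot']).as_matrix().round(3))
for n in('scene','top'):
  c=eyes.get_calibration(n);print(n,(-np.array(c['R']).T@c['t']).round(3),np.array(c['R']).round(2).tolist())
E
```

```text
pics
{'clock': 0.15, 'joints': [-1.2096, 0.4351, 0.025, 1.5738, -0.0116, 1.134, -0.0751], 'position': [0.2794, 0.5586, 0.2341], 'ee_rot': [2.672, 1.651, -0.0015], 'force': [-0.2115, 0.3821, 0.2722], 'width': 0.9995}
[[ 0.447  0.894 -0.   ]
 [ 0.894 -0.447 -0.001]
 [-0.001  0.    -1.   ]]
scene [ 0.901 -0.571  0.859] [[0.87, 0.49, 0.02], [0.36, -0.62, -0.69], [-0.33, 0.61, -0.72]]
top [0.48  0.04  1.266] [[-0.01, -1.0, 0.01], [-1.0, 0.01, -0.08], [0.08, -0.01, -1.0]]
```

View pics/s0.png

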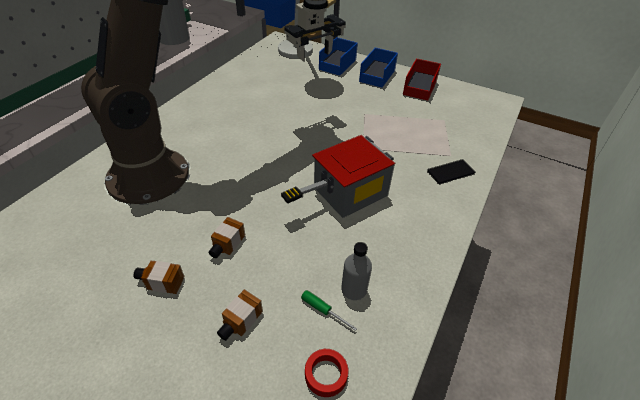

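View pics/t0.png

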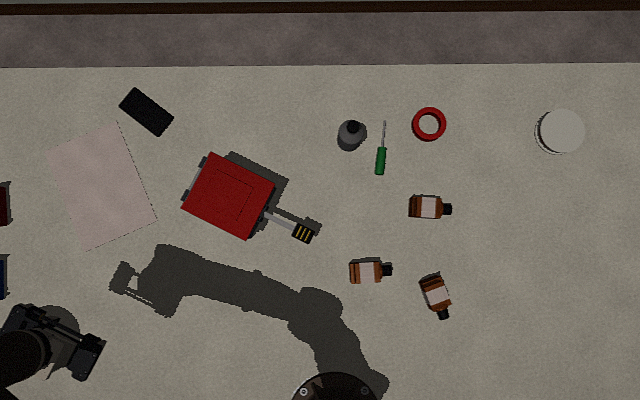

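View pics/w0.png

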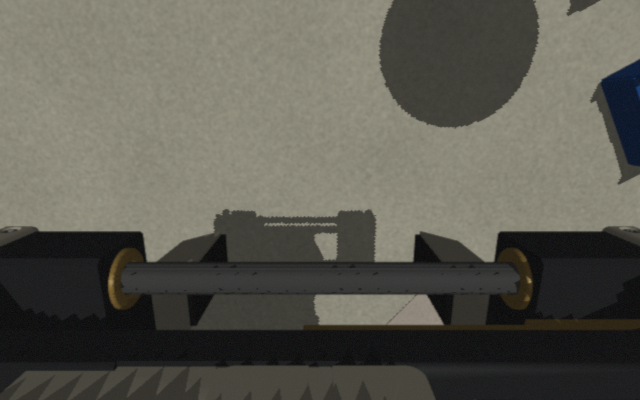

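The top view has image right = −y and image up = +x. It shows three bottles at about (427,207), (368,271) and (436,293). The first looks farthest from the base, which is near (335,400). The box lid is at (228,196) and the pad at (303,233). I'll measure these next.

```bash
cat > m.py <<'E'
from h import *
L=load('t0')
def cloud(L):
    v,u=np.mgrid[0:400,0:640];K=L['K'];d=L['d']
    P=np.stack([(u-K[0,2])/K[0,0]*d,(v-K[1,2])/K[1,1]*d,d],-1)
    return (P-L['t'])@L['R']
E
python3 - <<'E'
from m import *
P=cloud(L);im=L['im']
for n,(u,v) in dict(b1=(427,207),b2=(368,271),b3=(436,293),base=(335,395),flask=(352,128),cap1=(447,209),pad=(303,233),lid=(228,196),tape=(416,124),sd=(380,160),bench=(480,250)).items(): print(n,P[v,u].round(4))
hs=cv2.cvtColor(im,cv2.COLOR_RGB2HSV)
# bottle1 points
def rect(mask,n):
    q=P[mask];xy=(q[:,:2]*1000).astype(np.float32);r=cv2.minAreaRect(xy);print(n,len(q),r,q[:,2].mean().round(4));print(cv2.boxPoints(r).round(1).tolist())
v,u=np.mgrid[0:400,0:640]
z=P[...,2]
rect((z>.045)&(z<.06)&(abs(u-425)<40)&(abs(v-207)<22),'bottle top')
rect((z>.02)&(z<.045)&(abs(u-448)<8)&(abs(v-207)<15),'cap')
rect((z>.12)&(z<.15)&(abs(u-228)<60)&(abs(v-196)<55),'lid')
rect((z>.09)&(z<.115)&(abs(u-303)<20)&(abs(v-233)<15),'pad')
for f in('t0','s0'):
  i=cv2.imread(f'pics/{f}.png')
c=cv2.imread('pics/t0.png');cv2.imwrite('pics/t0b.png',cv2.resize(c[185:230,395:465],None,fx=10,fy=10,interpolation=0))
cv2.imwrite('pics/t0p.png',cv2.resize(c[145:250,170:330],None,fx=5,fy=5,interpolation=0))
E
```

```text
b1 [ 0.5493 -0.2454  0.0528]
b2 [ 0.3871 -0.0895  0.0503]
b3 [ 0.3292 -0.2622  0.0505]
base [ 0.0808 -0.0005  0.051 ]
flask [ 0.7322 -0.0458  0.1684]
cap1 [ 0.5441 -0.3004  0.0411]
pad [0.4859 0.0745 0.1018]
lid [0.5768 0.2532 0.1344]
tape [ 0.7723 -0.2272  0.0342]
sd [ 0.6774 -0.1298  0.0281]
bench [ 0.4351 -0.3975 -0.0018]
bottle top 604 ((549.6583862304688, -245.69915771484375), (82.13471221923828, 52.73433303833008), 84.99990844726562) 0.0522
[[519.7999877929688, -284.29998779296875], [572.2999877929688, -288.8999938964844], [579.5, -207.10000610351562], [527.0, -202.5]]
cap 112 ((545.1539306640625, -298.0451965332031), (28.60397720336914, 33.78414535522461), 86.18598937988281) 0.0375
[[527.2999877929688, -311.20001220703125], [561.0999755859375, -313.3999938964844], [563.0, -284.8999938964844], [529.2999877929688, -282.70001220703125]]
lid 4883 ((580.3905639648438, 259.7466735839844), (187.84979248046875, 155.70278930664062), 62.733280181884766) 0.1335
[[468.20001220703125, 211.89999389648438], [606.5999755859375, 140.60000610351562], [692.5999755859375, 307.6000061035156], [554.2000122070312, 378.8999938964844]]
pad 359 ((492.3170166015625, 89.42031860351562), (78.79743957519531, 35.26903533935547), 62.813289642333984) 0.1014
[[458.6000061035156, 62.400001525878906], [490.0, 46.29999923706055], [526.0, 116.4000015258789], [494.6000061035156, 132.5]]
```

View pics/t0b.png

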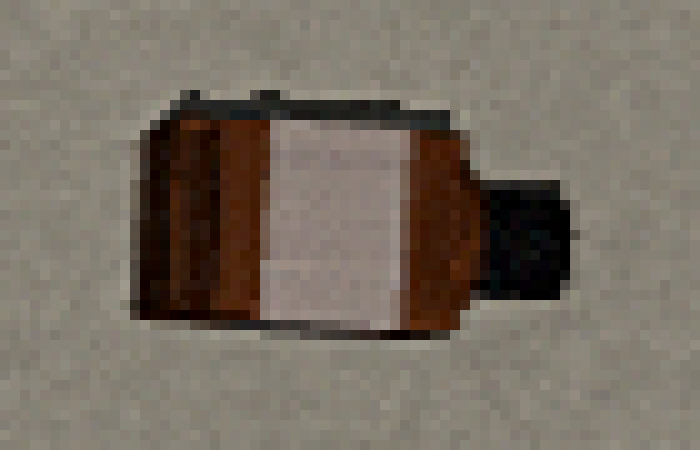

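View pics/t0p.png

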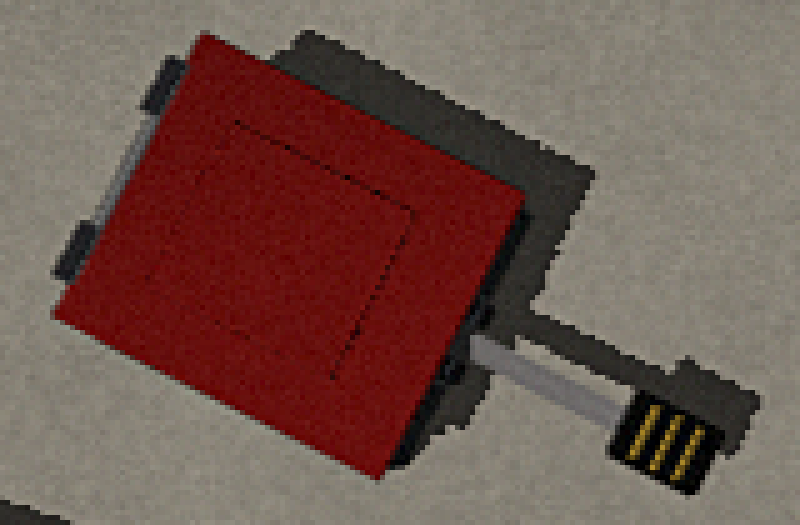

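```bash
cat >> h.py <<'E'
def rel(T,Rt,s=None):
    "shares for target tcp pose (T,Rt)"
    s=s or arm.observe();R0=R.from_rotvec(s['ee_rot']).as_matrix()
    d=R0.T@(np.array(T)-s['position'])/.5;w=R.from_matrix(R0.T@Rt).as_rotvec()/np.radians(60)
    print('shift',d.round(3).tolist(),'turn',w.round(3).tolist(),'dist',(np.linalg.norm(d)*.5).round(3),'deg',(np.linalg.norm(w)*60).round(1))
def frame(z,x):
    z=np.array(z,float)/np.linalg.norm(z);x=np.array(x,float);x-=z*(x@z);x/=np.linalg.norm(x);return np.stack([x,np.cross(z,x),z],1)
c=np.array([-.083,-.9965,0]);n=np.array([.9965,-.083,0])  # bottle axis base->cap, lateral
B0=np.array([.5535,-.206,.026])
def gp(a,along=.042,lift=0):
    a=np.radians(a);z=np.sin(a)*-c+np.cos(a)*np.array([0,0,-1]);F=frame(z,n)
    return B0+c*along+z*.011+np.array([0,0,lift]),F
E
python3 - <<'E'
from h import *
T,F=gp(0,lift=.15);print(T)
rel(T,F)
E
```

```text
[ 0.550014 -0.247853  0.165   ]
shift [-1.2, 1.206, 0.14] turn [0.001, 0.001, 1.136] dist 0.853 deg 68.2
```

>>> {"method": "play_rows", "body": {"rows": [[[-0.6,0.6,0],[0,0,0.57],1],[[-0.6,0.6,0],[0,0,0.57],1],[[-0.6,0.6,0],[0,0,0.57],1],[[-0.6,0.6,0],[0,0,0.57],1],[[-0.6,0.6,0],[0,0,0.57],1],[[-0.6,0.6,0],[0,0,0.57],1],[[-0.6,0.6,0],[0,0,0.57],1],[[-0.6,0.6,0],[0,0,0.57],1],[[-0.6,0.6,0],[0,0,0.57],1]], "newtons": 25}}

```text
clock: 1.05
position: [0.4144, 0.152, 0.2348]
ee_rot: [3.041, 0.785, 0.0]
force: [0.4, 0.4, 0.2]
width: 1.0
```

```bash
python3 - <<'E'
from h import *
st();rel(*gp(25,lift=.12))
E
```

```text
{'clock': 1.05, 'joints': [-0.772, 0.1266, 0.3367, 2.0159, -0.0485, 1.0067, 0.0936], 'position': [0.4144, 0.152, 0.2348], 'ee_rot': [3.0411, 0.7853, 0.0001], 'force': [0.4243, 0.3963, 0.212], 'width': 1.0003}
shift [-0.145, 0.823, 0.198] turn [0.405, 0.122, 0.553] dist 0.429 deg 41.8
```

>>> {"method": "play_rows", "body": {"rows": [[[-0.145,0.82,0.2],[0.405,0.122,0.553],1],[[-0.145,0.82,0.2],[0.405,0.122,0.553],1],[[-0.145,0.82,0.2],[0.405,0.122,0.553],1],[[-0.145,0.82,0.2],[0.405,0.122,0.553],1],[[-0.145,0.82,0.2],[0.405,0.122,0.553],1],[[-0.145,0.82,0.2],[0.405,0.122,0.553],1],[[-0.145,0.82,0.2],[0.405,0.122,0.553],1],[[-0.145,0.82,0.2],[0.405,0.122,0.553],1],[[-0.145,0.82,0.2],[0.405,0.122,0.553],1],[[-0.145,0.82,0.2],[0.405,0.122,0.553],1]]}}

```text
clock: 2.05
position: [0.5501, -0.2413, 0.1327]
ee_rot: [-2.706, 0.113, -0.021]
force: [0.3, -0.9, -1.1]
width: 1.004
```

```bash
python3 - <<'E'
from h import *
st();rel(*gp(25,lift=.12));rel(*gp(25));snap('wrist','w1');L=load('w1')
for a in(0,.076,.108): print(proj(L,B0+c*a+[0,0,.0]))
E
```

```text
{'clock': 2.05, 'joints': [0.2022, 0.6794, 0.5592, 1.6385, -0.721, 1.2903, 0.9619], 'position': [0.5501, -0.2413, 0.1327], 'ee_rot': [-2.7056, 0.1129, -0.021], 'force': [0.2903, -0.8607, -1.084], 'width': 1.0043}
shift [0.001, 0.001, -0.008] turn [0.002, 0.002, -0.001] dist 0.004 deg 0.2
shift [0.001, 0.102, 0.21] turn [0.002, 0.002, -0.001] dist 0.117 deg 0.2
[319.25284955 215.57366421]
[319.23221085 315.3346699 ]
[319.22286163 360.5258905 ]
```

View pics/w1.png

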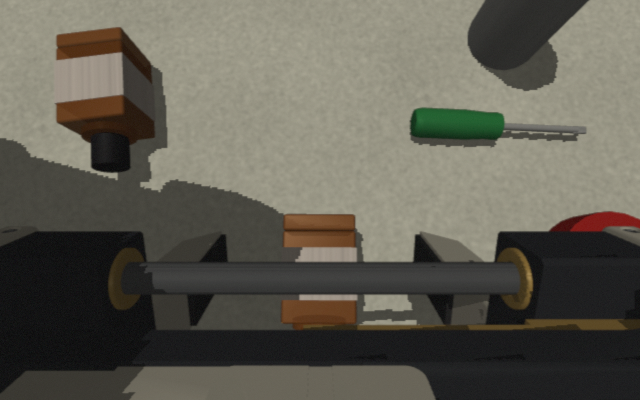

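Wrist view: the bottle is centred between the fingers at column 320 and square to the jaws, with its base edge near row 215 as predicted. I'll go down and grip.

>>> {"method": "play_rows", "body": {"rows": [[[0,0.03,0.06],[0,0,0],1],[[0,0.06,0.12],[0,0,0],1],[[0,0.08,0.17],[0,0,0],1],[[0,0.095,0.195],[0,0,0],1],[[0,0.102,0.208],[0,0,0],1],[[0,0.102,0.208],[0,0,0],1],[[0,0.102,0.208],[0,0,0],1]]}}

```text
clock: 2.8
position: [0.5509, -0.2392, 0.0201]
ee_rot: [-2.704, 0.106, -0.024]
force: [1.1, 0.0, 0.1]
width: 0.997
```

```bash
python3 - <<'E'
from h import *
st();rel(*gp(25))
E
```

```text
{'clock': 2.8, 'joints': [0.2414, 0.8182, 0.4923, 1.6995, -0.8158, 1.1285, 1.087], 'position': [0.5509, -0.2392, 0.0201], 'ee_rot': [-2.7036, 0.1057, -0.0244], 'force': [1.0668, 0.0308, 0.0981], 'width': 0.9969}
shift [-0.0, 0.011, 0.004] turn [0.0, 0.001, 0.004] dist 0.006 deg 0.3
```

>>> {"method": "play_rows", "body": {"rows": [[[0,0.006,0.004],[0,0,0],0.4],[[0,0.006,0.004],[0,0,0],0],[[0,0.006,0.004],[0,0,0],-0.2],[[0,0.006,0.004],[0,0,0],-0.3],[[0,0.006,0.004],[0,0,0],-0.5],[[0,0.006,0.004],[0,0,0],-1],[[0,0.006,0.004],[0,0,0],-1],[[0,0.006,0.004],[0,0,0],-1]], "newtons": 30}}

```text
clock: 3.6
position: [0.55, -0.2408, 0.0159]
ee_rot: [-2.703, 0.106, -0.022]
force: [-1.9, -0.4, 2.8]
width: 0.565
```

```bash
python3 - <<'E'
from h import *
st();rel(*gp(25))
E
```

```text
{'clock': 3.6, 'joints': [0.2456, 0.825, 0.4904, 1.6986, -0.8177, 1.126, 1.0917], 'position': [0.55, -0.2408, 0.0159], 'ee_rot': [-2.7029, 0.1063, -0.0222], 'force': [-1.9348, -0.4228, 2.7632], 'width': 0.5653}
shift [0.001, 0.004, -0.002] turn [-0.0, 0.003, 0.004] dist 0.002 deg 0.3
```

```bash
cat >> h.py <<'E'
def gt(a,G,yaw=0):
    a=np.radians(a);z=np.sin(a)*-c+np.cos(a)*np.array([0,0,-1]);F=frame(z,n)
    F=R.from_euler('z',yaw,degrees=True).as_matrix()@F
    return np.array(G)+F[:,2]*.011,F
E
python3 - <<'E'
from h import *
rel(*gt(0,(.53,-.26,.15)))
rel(*gt(-15,(.53,-.26,.15)))
E
```

```text
shift [-0.037, -0.067, -0.24] turn [-0.417, 0.002, 0.004] dist 0.126 deg 25.0
shift [-0.037, -0.062, -0.244] turn [-0.667, 0.001, 0.004] dist 0.127 deg 40.0
```

>>> {"method": "play_rows", "body": {"rows": [[[0,-0.015,-0.03],[0,0,0],-1],[[0,-0.045,-0.09],[0,0,0],-1],[[-0.01,-0.065,-0.15],[-0.05,0,0],-1],[[-0.03,-0.065,-0.2],[-0.15,0,0],-1],[[-0.037,-0.065,-0.24],[-0.25,0,0],-1],[[-0.037,-0.062,-0.244],[-0.35,0,0],-1],[[-0.037,-0.062,-0.244],[-0.45,0,0],-1],[[-0.037,-0.062,-0.244],[-0.55,0,0],-1],[[-0.037,-0.062,-0.244],[-0.667,0,0],-1],[[-0.037,-0.062,-0.244],[-0.667,0,0],-1]]}}

```text
clock: 4.6
position: [0.5321, -0.2556, 0.1384]
ee_rot: [2.878, -0.098, -0.017]
force: [0.5, 0.9, -4.0]
width: 0.562
```

```bash
python3 - <<'E'
from h import *
st()
rel(*gt(-15,(.53,-.26,.15)))
rel(*gt(-40,(.53,-.27,.13)))
rel(*gt(-65,(.53,-.27,.13)))
E
```

```text
{'clock': 4.6, 'joints': [-0.418, 0.5934, 0.9149, 1.9025, -0.2986, 0.7865, 0.5224], 'position': [0.5321, -0.2556, 0.1384], 'ee_rot': [2.8783, -0.098, -0.0168], 'force': [0.485, 0.8582, -3.9647], 'width': 0.5618}
shift [-0.004, 0.015, 0.002] turn [0.0, -0.001, 0.014] dist 0.008 deg 0.9
shift [-0.002, 0.033, 0.044] turn [-0.417, -0.004, 0.014] dist 0.027 deg 25.0
shift [-0.002, 0.04, 0.038] turn [-0.833, -0.007, 0.013] dist 0.028 deg 50.0
```

>>> {"method": "play_rows", "body": {"rows": [[[0,0.01,0.01],[-0.1,0,0.01],-1],[[0,0.02,0.02],[-0.2,0,0.01],-1],[[0,0.03,0.03],[-0.3,0,0.01],-1],[[0,0.033,0.044],[-0.4,0,0.014],-1],[[0,0.035,0.042],[-0.5,0,0.014],-1],[[0,0.037,0.04],[-0.6,0,0.014],-1]]}}

```text
clock: 5.2
position: [0.5288, -0.2849, 0.125]
ee_rot: [2.248, -0.106, -0.039]
force: [-0.1, -0.3, -5.2]
width: 0.565
```

```bash
python3 - <<'E'
from h import *
st()
rel(*gt(-51,(.53,-.27,.13)))
rel(*gt(-65,(.53,-.27,.13)))
snap('scene','s1')
E
```

```text
{'clock': 5.2, 'joints': [-0.8115, 1.0615, 1.2263, 2.028, -0.1428, 0.5421, 0.1352], 'position': [0.5288, -0.2849, 0.125], 'ee_rot': [2.2479, -0.1064, -0.0391], 'force': [-0.0723, -0.2842, -5.1783], 'width': 0.5652}
shift [-0.0, -0.011, -0.008] turn [0.001, 0.0, -0.011] dist 0.007 deg 0.7
shift [-0.0, -0.006, -0.008] turn [-0.232, 0.002, -0.011] dist 0.005 deg 13.9
```

View pics/s1.png

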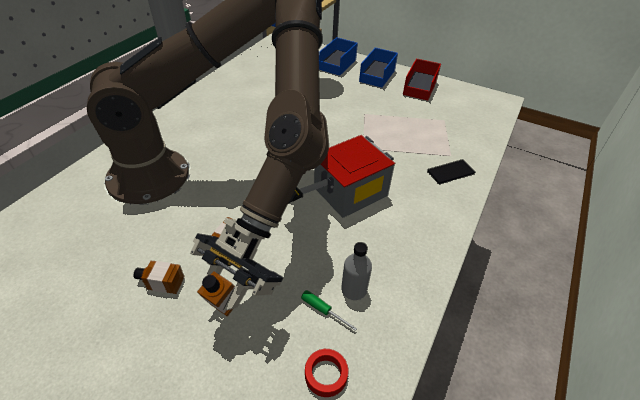

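```bash
python3 - <<'E'
from h import *
rel(*gt(-51,(.55,-.31,.14),20))
rel(*gt(-55,(.55,-.32,.13),35))
E
```

```text
shift [0.052, 0.061, 0.038] turn [0.009, 0.262, -0.21] dist 0.044 deg 20.1
shift [0.059, 0.057, 0.064] turn [-0.055, 0.469, -0.351] dist 0.052 deg 35.3
```

>>> {"method": "play_rows", "body": {"rows": [[[0.015,0.015,0.01],[0,0.07,-0.05],-1],[[0.03,0.03,0.02],[0,0.14,-0.1],-1],[[0.04,0.045,0.03],[0,0.21,-0.16],-1],[[0.052,0.061,0.038],[0,0.28,-0.21],-1],[[0.055,0.06,0.05],[-0.02,0.35,-0.27],-1],[[0.059,0.057,0.064],[-0.04,0.42,-0.32],-1],[[0.059,0.057,0.064],[-0.055,0.469,-0.351],-1]]}}

```text
clock: 5.95
position: [0.5277, -0.3347, 0.1364]
ee_rot: [2.205, 0.259, 0.085]
force: [-0.3, 0.1, -4.9]
width: 0.564
```

```bash
python3 - <<'E'
from h import *
st()
rel(*gt(-55,(.55,-.32,.13),35))
rel(*gt(-65,(.55,-.32,.08),45))
rel(*gt(-65,(.55,-.32,.08),35))
E
```

```text
{'clock': 5.95, 'joints': [-0.7113, 0.8707, 1.0839, 2.2135, 0.8349, 0.1911, -0.5161], 'position': [0.5277, -0.3347, 0.1364], 'ee_rot': [2.205, 0.2594, 0.0847], 'force': [-0.3297, 0.0596, -4.8906], 'width': 0.5637}
shift [0.056, -0.02, 0.013] turn [-0.04, 0.257, -0.149] dist 0.03 deg 18.0
shift [0.063, -0.097, 0.071] turn [-0.206, 0.412, -0.213] dist 0.068 deg 30.5
shift [0.06, -0.096, 0.073] turn [-0.206, 0.269, -0.127] dist 0.067 deg 21.7
```

```bash
python3 - <<'E'
from h import *
s=arm.observe();F=R.from_rotvec(s['ee_rot']).as_matrix();print(F.round(3))
a=np.radians(25)
# bottle axis in tool frame
G=gt(25,(0,0,0))[1]; cb=G.T@c; print('bottle axis world',(F@cb).round(3), 'base',(s['position']-F[:,2]*.011-F@cb*.040).round(3))
for y in(10,18):
  rel(*gt(-55,(.535,-.325,.09),y))
snap('scene','s2')
E
```

```text
[[ 0.976  0.156  0.154]
 [ 0.216 -0.584 -0.782]
 [-0.032  0.797 -0.604]]
bottle axis world [ 0.076 -0.199  0.977] base [ 0.523 -0.318  0.104]
shift [0.019, -0.082, 0.065] turn [-0.034, -0.08, 0.096] dist 0.053 deg 7.8
shift [0.022, -0.082, 0.065] turn [-0.036, 0.028, 0.018] dist 0.054 deg 2.9
```

View pics/s2.png

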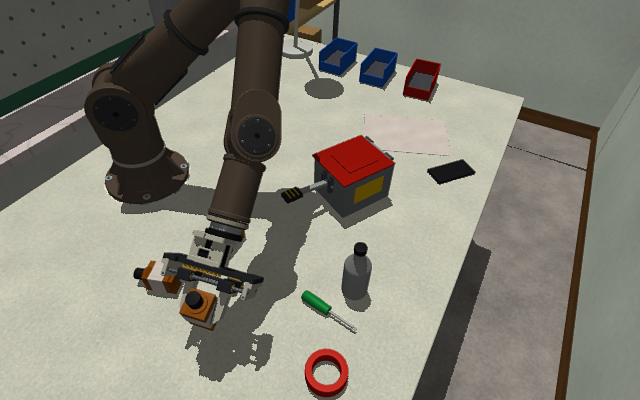

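>>> {"method": "play_rows", "body": {"rows": [[[0.005,-0.03,0.02],[-0.03,0.01,0],-1],[[0.01,-0.06,0.045],[-0.06,0.02,0],-1],[[0.02,-0.082,0.065],[-0.1,0.03,0],-1],[[0.02,-0.082,0.065],[-0.12,0.03,0],-1]]}}

```text
clock: 6.4
position: [0.5306, -0.3357, 0.0954]
ee_rot: [2.107, 0.255, 0.107]
force: [-0.3, -0.2, -3.3]
width: 0.565
```

```bash
cat >> h.py <<'E'
def bot(s=None):
    s=s or arm.observe();F=R.from_rotvec(s['ee_rot']).as_matrix();cb=gt(25,(0,0,0))[1].T@c
    b=F@cb;base=s['position']-F[:,2]*.011-b*.040
    print('axis',b.round(3),'tilt',np.degrees(np.arccos(b[2])).round(1),'base',base.round(4),'low',(base[2]-.026*np.hypot(*b[:2])).round(4),'down in tool/share per cm',(F.T@[0,0,-.01]/.5).round(4))
E
python3 - <<'E'
from h import *
st();bot();snap('scene','s3')
E
```

```text
{'clock': 6.4, 'joints': [-0.7205, 1.0434, 1.0418, 2.2482, 1.5381, 0.1669, -1.372], 'position': [0.5306, -0.3357, 0.0954], 'ee_rot': [2.1075, 0.2555, 0.1074], 'force': [-0.2783, -0.1521, -3.3324], 'width': 0.5648}
axis [ 0.05  -0.105  0.993] tilt 6.7 base [ 0.5266 -0.3223  0.0614] low 0.0584 down in tool/share per cm [ 0.0005 -0.017   0.0105]
```

View pics/s3.png

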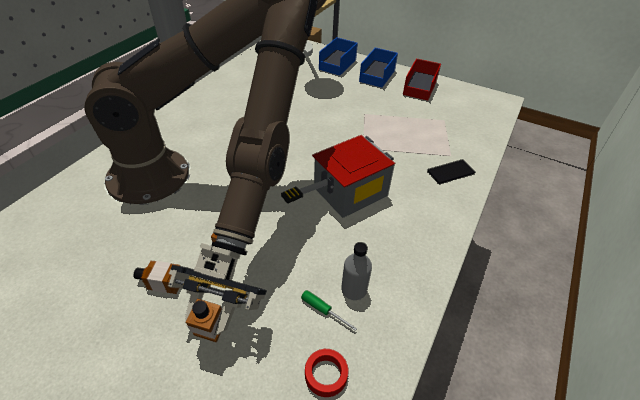

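>>> {"method": "play_rows", "body": {"rows": [[[0,-0.02,0.012],[-0.02,0,0],-1],[[0,-0.045,0.028],[-0.04,0,0],-1],[[0.002,-0.065,0.04],[-0.06,0,0],-1],[[0.003,-0.077,0.048],[-0.06,0,0],-1],[[0.003,-0.085,0.052],[-0.06,0,0],-1],[[0.003,-0.085,0.052],[-0.06,0,0],-1]]}}

```text
clock: 7.05
position: [0.53, -0.3357, 0.0457]
ee_rot: [2.045, 0.25, 0.111]
force: [0.1, -0.4, -5.3]
width: 0.564
```

```bash

python3 - <<'E'
from h import *
st();bot();snap('scene','s4')
E
```

```text
{'clock': 7.05, 'joints': [-0.672, 1.1328, 0.8853, 2.2442, 1.7374, 0.3109, -1.7], 'position': [0.53, -0.3357, 0.0457], 'ee_rot': [2.0448, 0.2505, 0.1111], 'force': [0.0527, -0.3935, -5.2933], 'width': 0.5641}
axis [ 0.039 -0.044  0.998] tilt 3.4 base [ 0.5264 -0.3245  0.0109] low 0.0094 down in tool/share per cm [ 0.0006 -0.0177  0.0094]
```

View pics/s4.png

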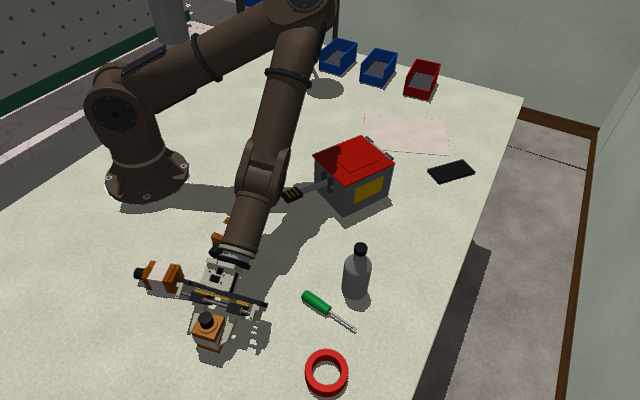

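>>> {"method": "play_rows", "body": {"rows": [[[0,-0.007,0.004],[0,0,0],-1],[[0,-0.012,0.006],[0,0,0],-1],[[0,-0.015,0.008],[0,0,0],-1],[[0,-0.015,0.008],[0,0,0],-1]]}}

```text
clock: 7.5
position: [0.5296, -0.3355, 0.0367]
ee_rot: [2.044, 0.252, 0.111]
force: [-0.1, -0.4, -4.0]
width: 0.566
```

```bash

python3 - <<'E'
from h import *
st();bot();L=load('s4')
for p in((262,165),(275,185),(280,165),(290,193),(222,230),(216,242),(250,215),(235,245)): print(p,px(L,*p).round(3))
E
```

```text
{'clock': 7.5, 'joints': [-0.6627, 1.1441, 0.8641, 2.2419, 1.7534, 0.3249, -1.7297], 'position': [0.5296, -0.3355, 0.0367], 'ee_rot': [2.044, 0.2517, 0.1111], 'force': [-0.1317, -0.3748, -4.0354], 'width': 0.5664}
axis [ 0.04  -0.043  0.998] tilt 3.4 base [ 0.526  -0.3243  0.002 ] low 0.0004 down in tool/share per cm [ 0.0006 -0.0177  0.0094]
(262, 165) [ 0.467 -0.02   0.26 ]
(275, 185) [ 0.517 -0.045  0.242]
(280, 165) [ 0.51  -0.011  0.272]
(290, 193) [0.481 0.07  0.101]
(222, 230) [ 0.375 -0.095  0.053]
(216, 242) [ 0.38  -0.128  0.044]
(250, 215) [ 0.499 -0.119  0.204]
(235, 245) [ 0.502 -0.184  0.172]
```

>>> {"method": "play_rows", "body": {"rows": [[[0,-0.003,0.0015],[0,0,0],-1],[[0,-0.004,0.002],[0,0,0],-1],[[0,-0.004,0.002],[0,0,0],0.2],[[0,-0.004,0.002],[0,0,0],0.3],[[0,-0.004,0.002],[0,0,0],0.5],[[0,-0.004,0.002],[0,0,0],0.9],[[0,-0.004,0.002],[0,0,0],0.9],[[0,-0.004,0.002],[0,0,0],0.9],[[0,-0.004,0.002],[0,0,0],0.9]]}}

```text
clock: 8.4
position: [0.5296, -0.3356, 0.0348]
ee_rot: [2.044, 0.251, 0.111]
force: [0.0, 0.1, -0.6]
width: 0.944
```

```bash

python3 - <<'E'
from h import *
st();snap('scene','s5')
c_=cv2.imread('pics/s5.png')[220:380,130:330];cv2.imwrite('pics/s5c.png',cv2.resize(c_,None,fx=4,fy=3.7))
E
```

```text
{'clock': 8.4, 'joints': [-0.6604, 1.1466, 0.8593, 2.2412, 1.7564, 0.3283, -1.7362], 'position': [0.5296, -0.3356, 0.0348], 'ee_rot': [2.0438, 0.2514, 0.1114], 'force': [0.0289, 0.1391, -0.6476], 'width': 0.9443}
```

View pics/s5c.png

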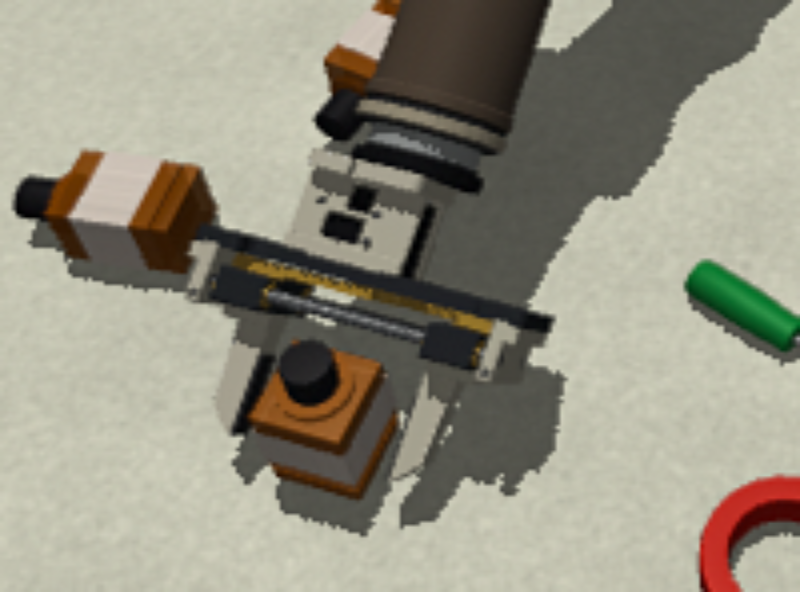

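The bottle stands at about (320,410) in the crop, and the fingers are clear of it. I'll back out along the tool axis, then go to the pedal.

>>> {"method": "play_rows", "body": {"rows": [[[0,0,-0.03],[0,0,0],1],[[0,0,-0.08],[0,0,0],1],[[0,0,-0.14],[0,0,0],1],[[0,0.04,-0.2],[0,0,0],1],[[0,0.1,-0.26],[0,0,0],1],[[0,0.18,-0.3],[0.1,0,0],1],[[0,0.25,-0.34],[0.2,0,0],1],[[0,0.3,-0.38],[0.3,0,0],1]]}}

```text
clock: 9.25
position: [0.5158, -0.2411, 0.2341]
ee_rot: [2.296, 0.274, 0.079]
force: [1.8, -0.3, -0.3]
width: 1.001
```

```bash
cat >> h.py <<'E'
bx=np.array([.458,.889,0]);bx/=np.linalg.norm(bx);by=np.array([-bx[1],bx[0],0]);BC=np.array([.580,.260,0])
PAD=BC-bx*.206
DN=np.array([0,0,-1.])
E
python3 - <<'E'
from h import *
st();print(PAD)
rel(PAD+[0,0,.25],frame(DN,-by))
snap('top','t1');snap('scene','s6')
E
```

```text
{'clock': 9.25, 'joints': [-0.7833, 0.4123, 0.8239, 2.1416, 0.8299, 0.7346, -0.4273], 'position': [0.5158, -0.2411, 0.2341], 'ee_rot': [2.2956, 0.2743, 0.0786], 'force': [1.8415, -0.2964, -0.3054], 'width': 1.0008}
[0.48565601 0.07687378 0.        ]
shift [0.082, -0.402, -0.491] turn [0.77, -0.251, 0.641] dist 0.32 deg 62.0
```

View pics/t1.png

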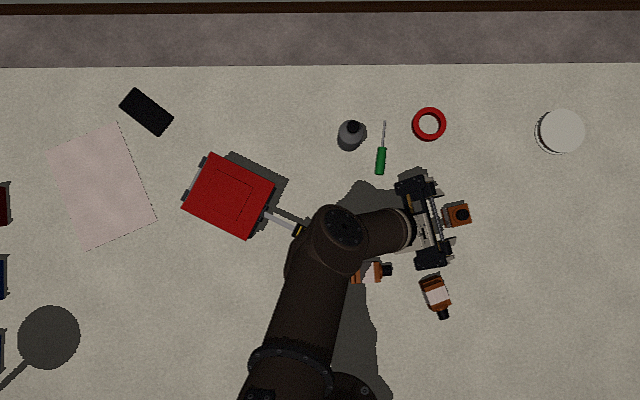

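View pics/s6.png

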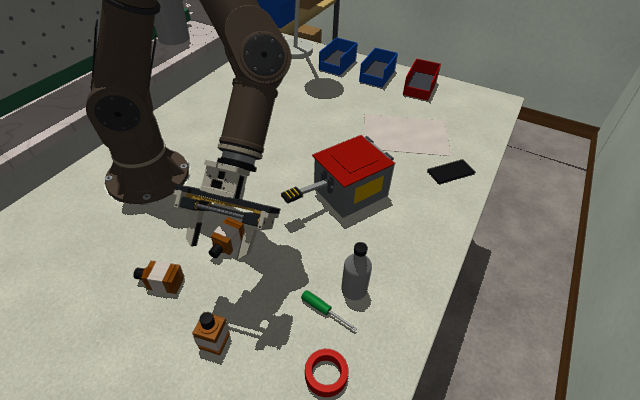

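The bottle stands upright at (462,214) in the top view and nothing else has moved. Next is the pedal.

>>> {"method": "play_rows", "body": {"rows": [[[0.08,-0.4,-0.49],[0.77,-0.25,0.64],-1],[[0.08,-0.4,-0.49],[0.77,-0.25,0.64],-1],[[0.08,-0.4,-0.49],[0.77,-0.25,0.64],-1],[[0.08,-0.4,-0.49],[0.77,-0.25,0.64],-1],[[0.08,-0.4,-0.49],[0.77,-0.25,0.64],-1],[[0.08,-0.4,-0.49],[0.77,-0.25,0.64],-1],[[0.08,-0.4,-0.49],[0.77,-0.25,0.64],-1],[[0.08,-0.4,-0.49],[0.77,-0.25,0.64],-1],[[0.08,-0.4,-0.49],[0.77,-0.25,0.64],-1],[[0.08,-0.4,-0.49],[0.77,-0.25,0.64],-1]]}}

```text
clock: 10.35
position: [0.4859, 0.0737, 0.2479]
ee_rot: [3.047, -0.739, 0.005]
force: [0.5, -0.6, 0.0]
width: 0.177
```

```bash
python3 - <<'E'
from h import *
st();rel(PAD+[0,0,.25],frame(DN,-by))
rel(PAD+[0,0,.12],frame(DN,-by))
snap('wrist','w2');L=load('w2');print(proj(L,PAD+[0,0,.102]),[proj(L,PAD+[0,0,.102]+bx*i*.025+by*j*.018).round(0).tolist() for i in(-1,1) for j in(-1,1)])
E
```

```text
{'clock': 10.35, 'joints': [-0.7979, 0.2187, 0.6506, 1.9094, -0.1427, 1.061, -0.5648], 'position': [0.4859, 0.0737, 0.2479], 'ee_rot': [3.0467, -0.7389, 0.0051], 'force': [0.4608, -0.6193, 0.0334], 'width': 0.1766}
shift [-0.003, -0.005, -0.004] turn [0.005, -0.005, -0.0] dist 0.004 deg 0.4
shift [-0.005, -0.007, 0.256] turn [0.005, -0.005, -0.0] dist 0.128 deg 0.4
[315.99745177 186.78445194] [[336.0, 214.0], [296.0, 214.0], [337.0, 158.0], [295.0, 158.0]]
```

View pics/w2.png

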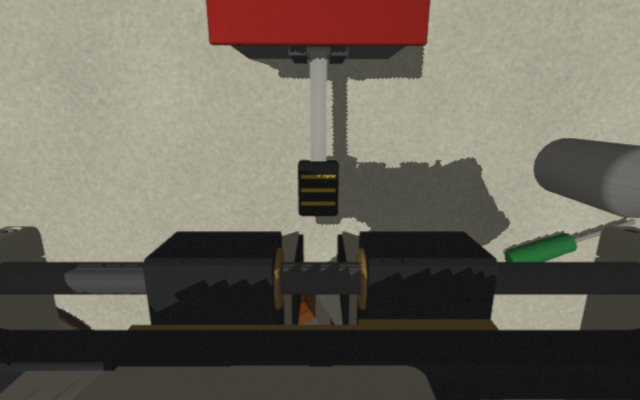

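Wrist view: the pad centre is at (318,188), against a prediction of (316,187), and the pad is square to the jaws. Pressing down.

>>> {"method": "play_rows", "body": {"rows": [[[-0.002,-0.006,0.06],[0,0,0],-1],[[-0.002,-0.006,0.13],[0,0,0],-1],[[-0.002,-0.006,0.19],[0,0,0],-1],[[-0.002,-0.006,0.23],[0,0,0],-1],[[-0.002,-0.006,0.255],[0,0,0],-1],[[-0.002,-0.006,0.27],[0,0,0],-1],[[-0.002,-0.006,0.28],[0,0,0],-1],[[-0.002,-0.006,0.29],[0,0,0],-1],[[-0.002,-0.006,0.3],[0,0,0],-1]]}}

```text
clock: 11.3
position: [0.4871, 0.0769, 0.0989]
ee_rot: [3.049, -0.741, 0.006]
force: [-3.7, -3.2, 5.8]
width: 0.002
```

>>> {"method": "play_rows", "body": {"rows": [[[0,0,0.01],[0,0,0],-1],[[0,0,0.02],[0,0,0],-1],[[0,0,0.03],[0,0,0],-1],[[0,0,0.04],[0,0,0],-1],[[0,0,0.048],[0,0,0],-1],[[0,0,0.056],[0,0,0],-1],[[0,0,0.062],[0,0,0],-1],[[0,0,0.066],[0,0,0],-1],[[0,0,0.066],[0,0,0],-1]]}}

```text
clock: 12.2
position: [0.4884, 0.0782, 0.0675]
ee_rot: [-3.053, 0.741, -0.008]
force: [-11.3, 1.0, 41.8]
width: 0.005
```

```bash
python3 - <<'E'
from h import *
st();snap('scene','s7')
E
```

```text
{'clock': 12.2, 'joints': [-0.6487, 0.4795, 0.5107, 2.1019, -0.3814, 0.6444, -0.3546], 'position': [0.4884, 0.0782, 0.0675], 'ee_rot': [-3.0528, 0.7411, -0.008], 'force': [-11.2965, 1.0461, 41.815], 'width': 0.0048}
```

View pics/s7.png

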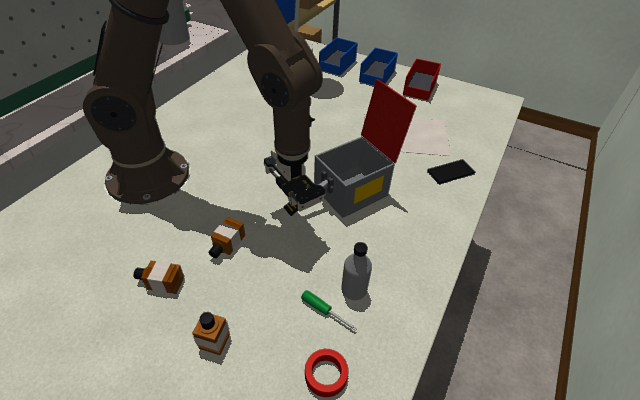

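The lid is open at (390,120) and 42 N shows the pedal is at its stop. I'll lift off and locate the bottle.

>>> {"method": "play_rows", "body": {"rows": [[[0,0,-0.02],[0,0,0],-1],[[0,0,-0.06],[0,0,0],-1],[[0,0,-0.15],[0,0,0],-1],[[0,0,-0.25],[0,0,0],-0.4],[[0,0,-0.35],[0,0,0],0],[[0,0,-0.45],[0,0,0],0],[[0,0,-0.5],[0,0,0],0]]}}

```text
clock: 12.95
position: [0.4881, 0.0785, 0.3195]
ee_rot: [-3.053, 0.741, -0.013]
force: [1.2, 0.2, 0.6]
width: 0.307
```

```bash
python3 - <<'E'
from h import *
from m import cloud
st();snap('top','t2');L=load('t2');P=cloud(L);z=P[...,2];v,u=np.mgrid[0:400,0:640]
near=(abs(u-458)<22)&(abs(v-214)<22)
for lo,hi in((.1,.12),(.068,.09)):
  q=P[near&(z>lo)&(z<hi)];r=cv2.minAreaRect((q[:,:2]*1000).astype(np.float32));print(len(q),r,q.mean(0).round(4),q[:,2].max().round(3))
L2=load('s7');P=cloud(L2);z=P[...,2];near=(abs(u-210)<22)&(abs(v-330)<25)
for lo,hi in((.1,.12),(.068,.08)):
  q=P[near&(z>lo)&(z<hi)];r=cv2.minAreaRect((q[:,:2]*1000).astype(np.float32));print(len(q),r,q.mean(0).round(4),q[:,2].max().round(3))
c_=cv2.imread('pics/t2.png');cv2.imwrite('pics/t2a.png',cv2.resize(c_[130:260,160:340],None,fx=4,fy=4));cv2.imwrite('pics/t2b.png',cv2.resize(c_[190:240,435:485],None,fx=10,fy=10,interpolation=0))
E
```

```text
{'clock': 12.95, 'joints': [-0.8517, 0.152, 0.6835, 1.7949, -0.0986, 1.2221, -0.6174], 'position': [0.4881, 0.0785, 0.3195], 'ee_rot': [-3.0526, 0.7415, -0.0132], 'force': [1.1584, 0.2245, 0.5924], 'width': 0.3066}
106 ((527.8274536132812, -320.7377014160156), (24.988489151000977, 26.281009674072266), 0.8550302982330322) [ 0.5275 -0.3202  0.1077] 0.112
315 ((527.4530639648438, -321.28887939453125), (51.55968475341797, 53.93922424316406), 13.189966201782227) [ 0.5266 -0.3168  0.0776] 0.089
154 ((526.35595703125, -325.2722473144531), (26.819616317749023, 25.76425552368164), 77.50997924804688) [ 0.5277 -0.3258  0.1065] 0.11
321 ((526.3494873046875, -325.03118896484375), (52.554012298583984, 52.528480529785156), 12.225666046142578) [ 0.5351 -0.331   0.0749] 0.08
```

View pics/t2a.png

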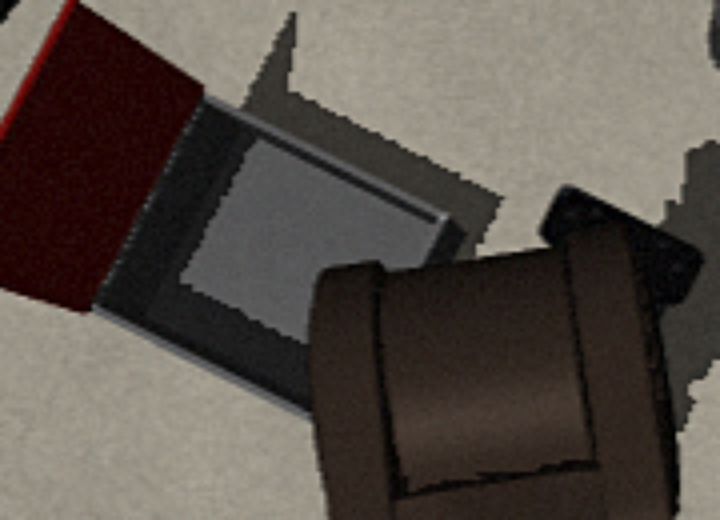

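View pics/t2b.png

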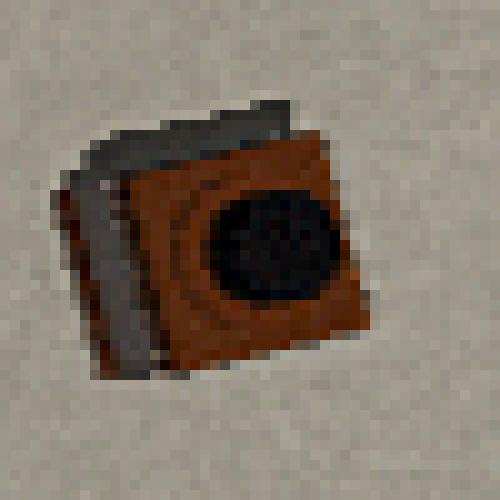

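```bash
cat >> h.py <<'E'
BT=np.array([.527,-.3235,0]);y12=np.radians(12);X12=np.array([np.cos(y12),np.sin(y12),0])
E
python3 - <<'E'
from h import *
rel(BT+[0,0,.2],frame(DN,X12))
E
```

```text
shift [0.434, 0.681, 0.245] turn [-0.001, -0.011, -0.655] dist 0.422 deg 39.3
```

>>> {"method": "play_rows", "body": {"rows": [[[0.434,0.681,0.24],[0,-0.01,-0.655],0.2],[[0.434,0.681,0.24],[0,-0.01,-0.655],0.2],[[0.434,0.681,0.24],[0,-0.01,-0.655],0.2],[[0.434,0.681,0.24],[0,-0.01,-0.655],0.2],[[0.434,0.681,0.24],[0,-0.01,-0.655],0.2],[[0.434,0.681,0.24],[0,-0.01,-0.655],0.2],[[0.434,0.681,0.24],[0,-0.01,-0.655],0.2],[[0.434,0.681,0.24],[0,-0.01,-0.655],0.2],[[0.434,0.681,0.24],[0,-0.01,-0.655],0.2],[[0.434,0.681,0.24],[0,-0.01,-0.655],0.2]]}}

```text
clock: 14.0
position: [0.5216, -0.3298, 0.1952]
ee_rot: [3.121, 0.319, -0.016]
force: [-0.9, -0.3, 0.3]
width: 0.601
```

```bash
python3 - <<'E'
from h import *
st();rel(BT+[0,0,.2],frame(DN,X12));rel(BT+[0,0,.088],frame(DN,X12))
snap('wrist','w3');L=load('w3');print(proj(L,BT+[0,0,.108]),proj(L,BT+[0,0,.076]))
snap('top','t3')
E
```

```text
{'clock': 14.0, 'joints': [0.0339, 0.5145, 0.6581, 1.6769, -0.3379, 1.074, 0.9975], 'position': [0.5216, -0.3298, 0.1952], 'ee_rot': [3.121, 0.3191, -0.016], 'force': [-0.8835, -0.2586, 0.3205], 'width': 0.601}
shift [0.013, -0.01, -0.01] turn [0.003, 0.01, -0.005] dist 0.01 deg 0.7
shift [0.015, -0.011, 0.214] turn [0.003, 0.01, -0.005] dist 0.107 deg 0.7
[328.8051616  200.66404101] [328.20671363 190.5060606 ]
```

View pics/w3.png

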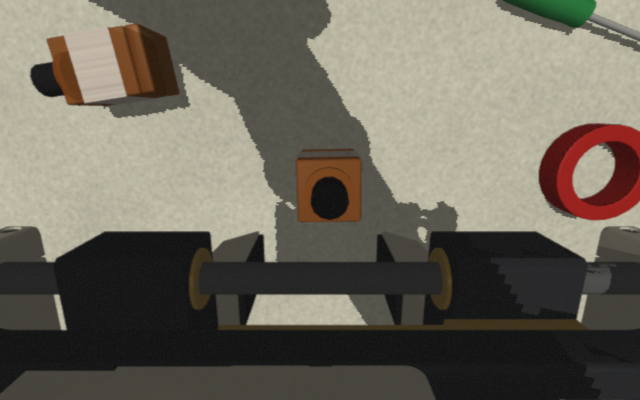

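View pics/t3.png

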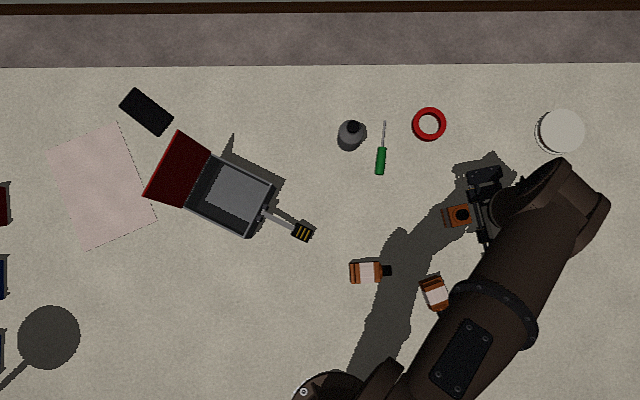

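Wrist view: the cap centre is at (329,199), against (329,201) predicted. The lid is still open and the pedal still down in the top view. Descending onto the cap.

>>> {"method": "play_rows", "body": {"rows": [[[0.013,-0.01,0.05],[0,0.01,-0.005],0.2],[[0.014,-0.011,0.11],[0,0.01,-0.005],0.2],[[0.015,-0.011,0.16],[0,0.01,-0.005],0.2],[[0.015,-0.011,0.19],[0,0.01,-0.005],0.2],[[0.015,-0.011,0.205],[0,0.01,-0.005],0.2],[[0.015,-0.011,0.212],[0,0.01,-0.005],0.2],[[0.015,-0.011,0.212],[0,0.01,-0.005],0.2]]}}

```text
clock: 14.8
position: [0.5295, -0.3174, 0.0915]
ee_rot: [3.122, 0.337, 0.006]
force: [0.8, -1.1, 0.4]
width: 0.602
```

```bash
python3 - <<'E'
from h import *
st();rel(BT+[0,0,.088],frame(DN,X12))
snap('wrist','w4')
E
```

```text
{'clock': 14.8, 'joints': [0.0704, 0.6212, 0.5787, 1.7828, -0.434, 0.8636, 1.0651], 'position': [0.5295, -0.3174, 0.0915], 'ee_rot': [3.1224, 0.3371, 0.0056], 'force': [0.8194, -1.058, 0.4297], 'width': 0.6016}
shift [-0.007, 0.011, 0.007] turn [0.001, -0.003, 0.005] dist 0.007 deg 0.4
```

View pics/w4.png

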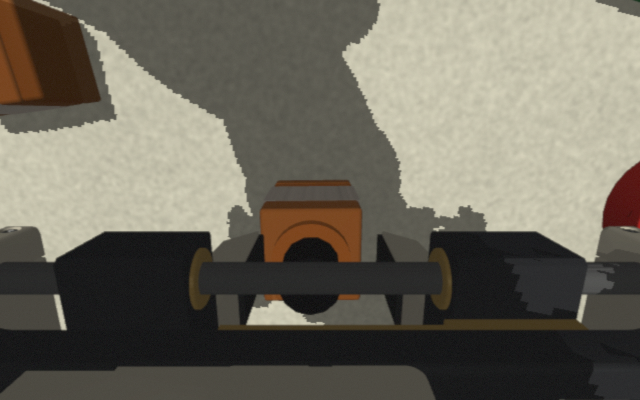

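>>> {"method": "play_rows", "body": {"rows": [[[-0.006,0.01,0.004],[0,0,0],0.2],[[-0.006,0.01,0.004],[0,0,0],0.2]]}}

```text
clock: 15.05
position: [0.527, -0.3243, 0.0896]
ee_rot: [3.122, 0.335, 0.006]
force: [-0.1, -0.1, -1.1]
width: 0.602
```

```bash
python3 - <<'E'
from h import *
st();rel(BT+[0,0,.088],frame(DN,X12))
E
```

```text
{'clock': 15.05, 'joints': [0.0834, 0.6254, 0.5774, 1.7809, -0.4357, 0.8613, 1.0762], 'position': [0.527, -0.3243, 0.0896], 'ee_rot': [3.1218, 0.3349, 0.0056], 'force': [-0.0623, -0.0866, -1.1382], 'width': 0.6021}
shift [0.0, -0.002, 0.003] turn [0.002, -0.003, 0.004] dist 0.002 deg 0.3
```

>>> {"method": "play_rows", "body": {"rows": [[[0,-0.001,0.002],[0,0,0],-0.1],[[0,-0.001,0.002],[0,0,0],-0.3],[[0,-0.001,0.002],[0,0,0],-0.5],[[0,-0.001,0.002],[0,0,0],-0.8],[[0,-0.001,0.002],[0,0,0],-1],[[0,-0.001,0.002],[0,0,0],-1],[[0,-0.001,0.002],[0,0,0],-1]], "newtons": 30}}

```text
clock: 15.75
position: [0.5269, -0.3225, 0.088]
ee_rot: [3.123, 0.337, 0.004]
force: [-3.1, -0.7, 1.9]
width: 0.41
```

>>> {"method": "play_rows", "body": {"rows": [[[0,0,-0.01],[0,0,0],-1],[[0,0,-0.03],[0,0,0],-1],[[0,0,-0.08],[0,0,0],-1],[[0,0,-0.16],[0,0,0],-1],[[0,0,-0.26],[0,0,0],-1],[[0,0,-0.36],[0,0,0],-1],[[0,0,-0.42],[0,0,0],-1],[[0,0,-0.42],[0,0,0],-1]]}}

```text
clock: 16.55
position: [0.528, -0.3241, 0.3036]
ee_rot: [3.118, 0.336, 0.016]
force: [0.0, -0.8, -4.4]
width: 0.406
```

```bash
python3 - <<'E'
from h import *
st();snap('scene','s8');PL=BC-bx*.015
rel(PL+[0,0,.31],frame(DN,-by))
rel(PL+[0,0,.31],frame(DN,by))
E
```

```text
{'clock': 16.55, 'joints': [-0.0035, 0.4211, 0.6992, 1.5339, -0.2818, 1.2772, 0.9461], 'position': [0.528, -0.3241, 0.3036], 'ee_rot': [3.1182, 0.3358, 0.0161], 'force': [0.033, -0.8396, -4.355], 'width': 0.406}
shift [0.333, -1.094, -0.021] turn [0.001, -0.007, 0.66] dist 0.572 deg 39.6
shift [0.333, -1.094, -0.021] turn [0.009, 0.001, -2.34] dist 0.572 deg 140.4
```

View pics/s8.png

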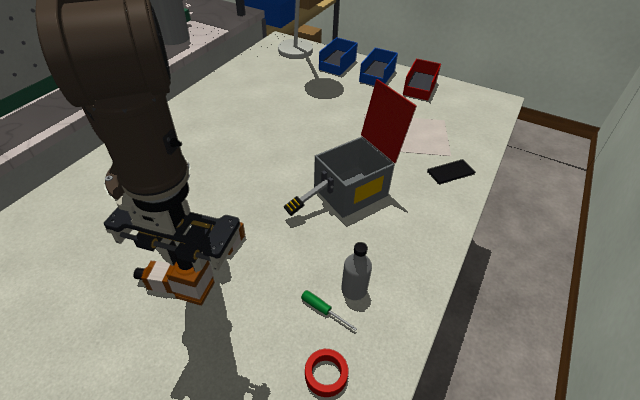

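The opening is 37 mm where the 28 mm cap should give about 28, so I'll check the hold before moving.

```bash
python3 - <<'E'
from h import *
snap('wrist','w5')
a=cv2.imread('pics/s8.png')[180:320,90:270];cv2.imwrite('pics/s8c.png',cv2.resize(a,None,fx=4.2,fy=4.2,interpolation=2))
E
```

```text
(no output)
```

View pics/s8c.png

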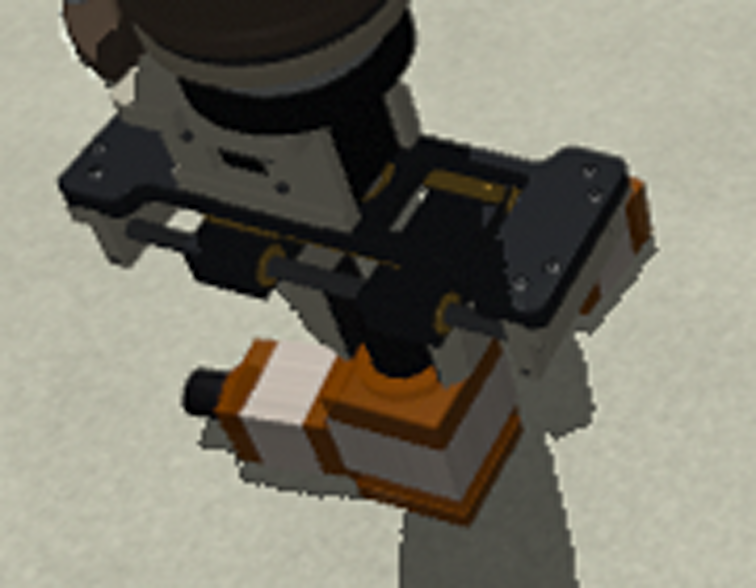

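View pics/w5.png

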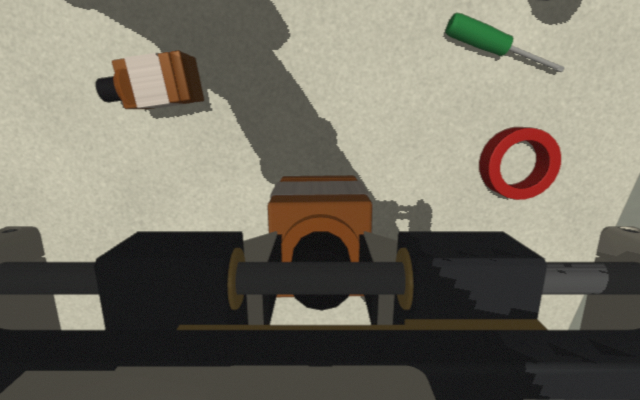

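The tips have caught the wider collar under the cap, since the arc around the cap in the wrist view spans about 75 px. That hold is shallow. I'll set the bottle back down and grip 5 mm higher.

>>> {"method": "play_rows", "body": {"rows": [[[0,0,0.08],[0,0,0],-1],[[0,0,0.17],[0,0,0],-1],[[0,0,0.26],[0,0,0],-1],[[0,0,0.34],[0,0,0],-1],[[0,0,0.385],[0,0,0],-1],[[0,0,0.405],[0,0,0],-1],[[0,0,0.415],[0,0,0],-1],[[0,0,0.42],[0,0,0],-1],[[0,0,0.42],[0,0,0],-1]]}}

```text
clock: 17.55
position: [0.5275, -0.323, 0.0888]
ee_rot: [3.122, 0.336, 0.006]
force: [0.1, -1.4, -3.8]
width: 0.41
```

>>> {"method": "play_rows", "body": {"rows": [[[0,0,0.001],[0,0,0],-1],[[0,0,0.001],[0,0,0],0],[[0,0,0.001],[0,0,0],0.1],[[0,0,0],[0,0,0],0.2],[[0,0,-0.006],[0,0,0],0.2],[[0,0,-0.011],[0,0,0],0.2],[[0,0,-0.011],[0,0,0],0.2]]}}

```text
clock: 18.25
position: [0.5274, -0.3227, 0.0941]
ee_rot: [3.122, 0.337, 0.006]
force: [-0.1, 0.5, -0.2]
width: 0.601
```

```bash
python3 - <<'E'
from h import *
from m import cloud
st();snap('scene','s9');L2=load('s9');P=cloud(L2);z=P[...,2];v,u=np.mgrid[0:400,0:640];near=(abs(u-210)<30)&(abs(v-330)<35)
for lo,hi in((.1,.112),(.068,.08)):
  q=P[near&(z>lo)&(z<hi)];r=cv2.minAreaRect((q[:,:2]*1000).astype(np.float32));print(len(q),r,q.mean(0).round(4),q[:,2].max().round(3))
a=cv2.imread('pics/s9.png')[220:380,120:320];cv2.imwrite('pics/s9c.png',cv2.resize(a,None,fx=3.7,fy=3.7,interpolation=2))
E
```

```text
{'clock': 18.25, 'joints': [0.0765, 0.6201, 0.5841, 1.7787, -0.4345, 0.8702, 1.0744], 'position': [0.5274, -0.3227, 0.0941], 'ee_rot': [3.1223, 0.3367, 0.0058], 'force': [-0.0832, 0.522, -0.2229], 'width': 0.6014}
91 ((527.8192749023438, -326.88800048828125), (89.43766784667969, 23.899362564086914), 7.481235980987549) [ 0.5202 -0.332   0.1063] 0.111
214 ((529.3215942382812, -335.7358703613281), (52.619361877441406, 31.655906677246094), 11.886845588684082) [ 0.5331 -0.3423  0.0747] 0.08
```

View pics/s9c.png

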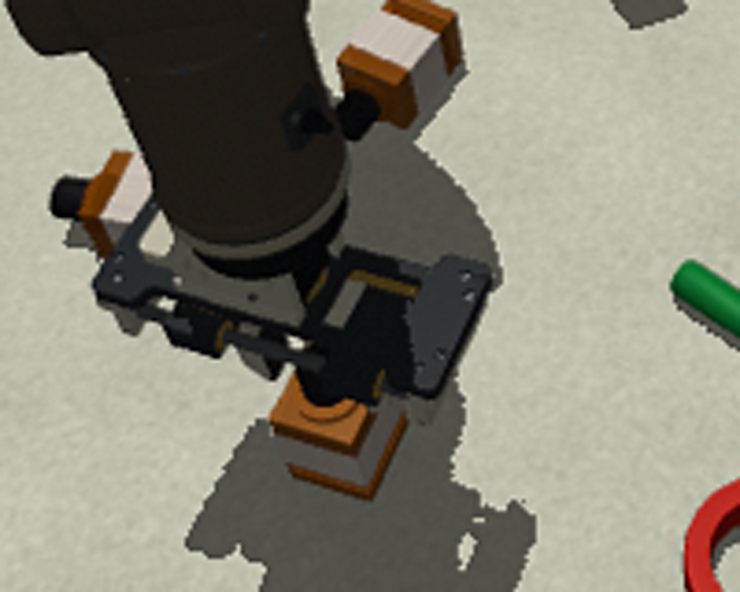

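>>> {"method": "play_rows", "body": {"rows": [[[0,0,0],[0,0,0],-0.1],[[0,0,0],[0,0,0],-0.3],[[0,0,0],[0,0,0],-0.5],[[0,0,0],[0,0,0],-0.8],[[0,0,0],[0,0,0],-1],[[0,0,0],[0,0,0],-1],[[0,0,0],[0,0,0],-1],[[0,0,0],[0,0,0],-1]], "newtons": 40}}

```text
clock: 19.1
position: [0.5269, -0.3225, 0.0934]
ee_rot: [3.123, 0.337, 0.004]
force: [0.4, -0.0, -0.4]
width: 0.294
```

>>> {"method": "play_rows", "body": {"rows": [[[0,0,-0.01],[0,0,0],-1],[[0,0,-0.03],[0,0,0],-1],[[0,0,-0.08],[0,0,0],-1],[[0,0,-0.16],[0,0,0],-1],[[0,0,-0.24],[0,0,0],-1],[[0,0,-0.32],[0,0,0],-1],[[0,0,-0.38],[0,0,0],-1],[[0,0,-0.42],[0,0,0],-1],[[0,0,-0.42],[0,0,0],-1]]}}

```text
clock: 20.0
position: [0.5272, -0.3235, 0.3071]
ee_rot: [3.12, 0.336, 0.012]
force: [-0.4, -0.3, -4.0]
width: 0.294
```

```bash
python3 - <<'E'
from h import *
st();PL=BC-bx*.015
rel(PL+[0,0,.31],frame(DN,-by))
E
```

```text
{'clock': 20.0, 'joints': [-0.0064, 0.4201, 0.7039, 1.5279, -0.2812, 1.288, 0.9458], 'position': [0.5272, -0.3235, 0.3071], 'ee_rot': [3.1199, 0.3359, 0.0121], 'force': [-0.3583, -0.259, -4.0483], 'width': 0.2943}
shift [0.333, -1.095, -0.008] turn [0.002, -0.008, 0.659] dist 0.572 deg 39.6
```

Now 27 mm: a proper cap grip. Carrying the bottle to the box.

>>> {"method": "play_rows", "body": {"rows": [[[0.01,-0.03,0],[0,0,0.02],-1],[[0.03,-0.09,0],[0,0,0.05],-1],[[0.05,-0.16,0],[0,0,0.1],-1],[[0.075,-0.24,0],[0,0,0.15],-1],[[0.1,-0.32,0],[0,0,0.2],-1],[[0.12,-0.4,0],[0,0,0.25],-1],[[0.145,-0.48,0],[0,0,0.3],-1],[[0.17,-0.56,0],[0,0,0.35],-1],[[0.195,-0.64,0],[0,0,0.4],-1],[[0.22,-0.72,0],[0,0,0.45],-1]]}}

```text
clock: 21.0
position: [0.5562, 0.0545, 0.3023]
ee_rot: [3.115, -0.405, 0.002]
force: [1.0, -0.1, -3.5]
width: 0.295
```

```bash
python3 - <<'E'
from h import *
st();PL=BC-bx*.015
rel(PL+[0,0,.305],frame(DN,-by))
E
```

```text
{'clock': 21.0, 'joints': [-0.7418, 0.315, 0.7384, 1.6782, -0.2222, 1.2334, -0.2127], 'position': [0.5562, 0.0545, 0.3023], 'ee_rot': [3.115, -0.405, 0.0022], 'force': [1.0396, -0.1171, -3.5206], 'width': 0.2948}
shift [-0.066, -0.38, -0.006] turn [0.0, -0.001, 0.207] dist 0.193 deg 12.4
```

>>> {"method": "play_rows", "body": {"rows": [[[-0.015,-0.08,0],[0,0,0.05],-1],[[-0.028,-0.16,0],[0,0,0.09],-1],[[-0.04,-0.23,0],[0,0,0.13],-1],[[-0.05,-0.29,0],[0,0,0.17],-1],[[-0.06,-0.34,0],[0,0,0.2],-1],[[-0.065,-0.37,0],[0,0,0.207],-1],[[-0.066,-0.38,0],[0,0,0.207],-1],[[-0.066,-0.38,0],[0,0,0.207],-1]]}}

```text
clock: 21.8
position: [0.5733, 0.2444, 0.3028]
ee_rot: [3.053, -0.735, 0.004]
force: [-0.3, -1.2, -5.0]
width: 0.297
```

```bash
python3 - <<'E'
from h import *
st();PL=BC-bx*.015
rel(PL+[0,0,.305],frame(DN,-by))
snap('scene','s10');snap('top','t10')
E
```

```text
{'clock': 21.8, 'joints': [-0.9723, 0.4429, 0.7338, 1.5179, -0.3007, 1.2954, -0.6776], 'position': [0.5733, 0.2444, 0.3028], 'ee_rot': [3.0534, -0.7352, 0.004], 'force': [-0.3085, -1.2331, -5.0221], 'width': 0.2965}
shift [-0.002, -0.004, -0.004] turn [0.0, -0.003, 0.003] dist 0.003 deg 0.2
```

View pics/s10.png

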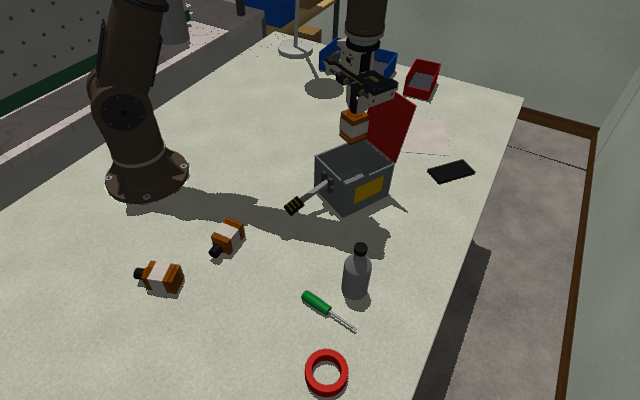

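View pics/t10.png

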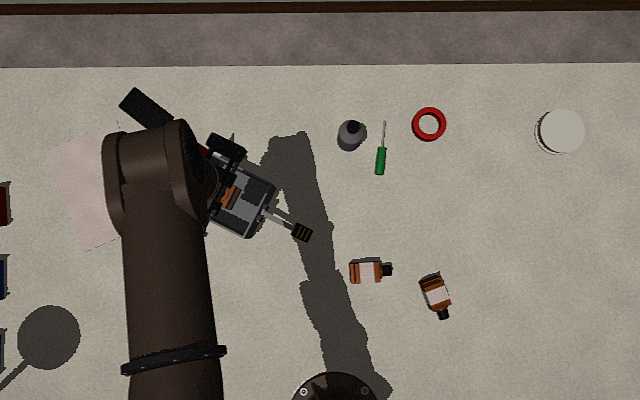

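```bash
python3 - <<'E'
from h import *
from m import cloud
P=cloud(load('t10'))
for p in((155,145),(115,150),(180,135),(195,150),(200,190),(150,180),(205,215),(212,190),(120,220),(200,230),(230,150)): print(p,P[p[1],p[0]].round(3))
P=cloud(load('s10'))
print('scene')
for p in((365,15),(365,40),(380,30),(350,30),(395,95),(360,75),(340,50),(395,105),(412,110),(388,15)): print(p,P[p[1],p[0]].round(3))
E
cd pics; python3 -c "
import cv2;a=cv2.imread('s10.png')[0:220,270:460];cv2.imwrite('s10c.png',cv2.resize(a,None,fx=2.7,fy=2.7,interpolation=2))"
```

```text
(155, 145) [0.589 0.231 0.712]
(115, 150) [0.583 0.278 0.713]
(180, 135) [0.602 0.203 0.706]
(195, 150) [0.591 0.196 0.666]
(200, 190) [0.54  0.191 0.658]
(150, 180) [0.546 0.233 0.722]
(205, 215) [0.508 0.184 0.658]
(212, 190) [0.555 0.208 0.509]
(120, 220) [0.5   0.268 0.718]
(200, 230) [0.488 0.18  0.698]
(230, 150) [0.639 0.199 0.405]
scene
(365, 15) [0.586 0.206 0.539]
(365, 40) [0.592 0.208 0.488]
(380, 30) [0.614 0.23  0.506]
(350, 30) [0.557 0.206 0.502]
(395, 95) [0.635 0.351 0.298]
(360, 75) [0.585 0.216 0.403]
(340, 50) [0.147 1.036 0.021]
(395, 105) [0.642 0.344 0.274]
(412, 110) [0.695 0.318 0.291]
(388, 15) [-0.063  2.238 -0.264]
```

View pics/s10c.png

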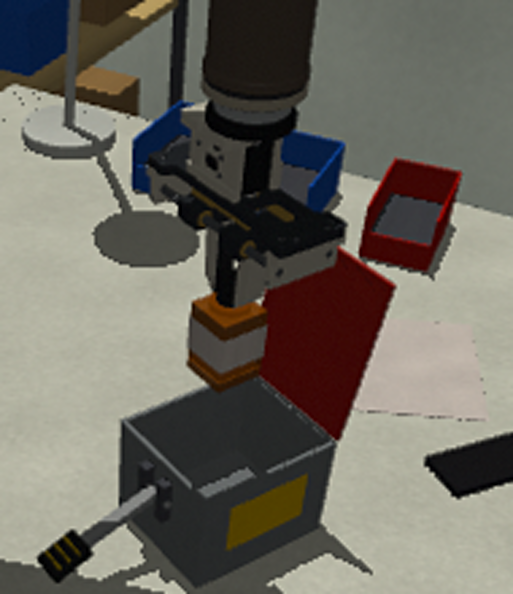

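```bash
python3 - <<'E'
from h import *
c_=eyes.get_calibration('wrist');s=arm.observe();F=R.from_rotvec(s['ee_rot']).as_matrix()
C=-np.array(c_['R']).T@c_['t'];print('cam in tool',(F.T@(C-s['position'])).round(3),'cam box x',(C-BC)@bx, C)
PL=BC-bx*.03
rel(PL+[0,0,.20],frame(DN,-by),s);rel(PL+[0,0,.1075],frame(DN,-by),s)
E
```

```text
cam in tool [ 0.001 -0.068 -0.151] cam box x 0.04959970778315401 [0.60499474 0.30291814 0.45404503]
shift [-0.005, 0.024, 0.207] turn [-0.0, -0.003, 0.001] dist 0.104 deg 0.2
shift [-0.006, 0.024, 0.392] turn [-0.0, -0.003, 0.001] dist 0.196 deg 0.2
```

The arm stands vertically over the tool and the camera stays 5 cm clear of the lid. I'll lower at box x = −30 mm.

>>> {"method": "play_rows", "body": {"rows": [[[-0.003,0.012,0.03],[0,0,0],-1],[[-0.005,0.024,0.08],[0,0,0],-1],[[-0.005,0.024,0.14],[0,0,0],-1],[[-0.005,0.024,0.19],[0,0,0],-1],[[-0.005,0.024,0.24],[0,0,0],-1],[[-0.005,0.024,0.29],[0,0,0],-1],[[-0.005,0.024,0.33],[0,0,0],-1],[[-0.005,0.024,0.36],[0,0,0],-1],[[-0.005,0.024,0.375],[0,0,0],-1]]}}

```text
clock: 22.8
position: [0.566, 0.234, 0.115]
ee_rot: [3.053, -0.738, 0.004]
force: [-1.0, -0.4, -3.7]
width: 0.298
```

```bash
python3 - <<'E'
from h import *
st();PL=BC-bx*.03
rel(PL+[0,0,.1055],frame(DN,-by));snap('scene','s11');snap('top','t11')
c_=cv2.imread('pics/s11.png')[40:230,260:450];cv2.imwrite('pics/s11c.png',cv2.resize(c_,None,fx=3,fy=3,interpolation=2))
E
```

```text
{'clock': 22.8, 'joints': [-0.9018, 0.596, 0.6342, 1.7769, -0.4324, 0.9103, -0.554], 'position': [0.566, 0.234, 0.115], 'ee_rot': [3.053, -0.7381, 0.0035], 'force': [-0.9653, -0.3869, -3.7388], 'width': 0.2979}
shift [0.001, 0.001, 0.019] turn [0.0, -0.002, 0.001] dist 0.009 deg 0.2
```

View pics/s11c.png

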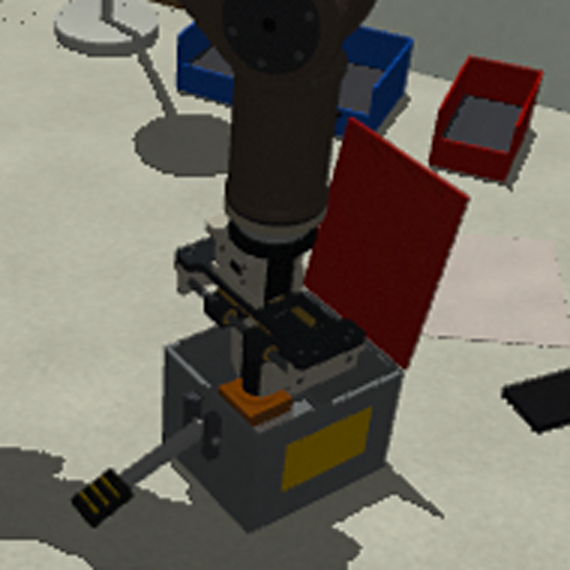

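>>> {"method": "play_rows", "body": {"rows": [[[0,0,0.004],[0,0,0],-1],[[0,0,0.008],[0,0,0],-1],[[0,0,0.012],[0,0,0],-1],[[0,0,0.015],[0,0,0],-1],[[0,0,0.017],[0,0,0],-1],[[0,0,0.017],[0,0,0],-1]]}}

```text
clock: 23.5
position: [0.5662, 0.2353, 0.1073]
ee_rot: [-3.054, 0.736, -0.005]
force: [0.1, 0.1, -3.6]
width: 0.3
```

>>> {"method": "play_rows", "body": {"rows": [[[0,0,0.001],[0,0,0],-1],[[0,0,0.002],[0,0,0],-1],[[0,0,0.003],[0,0,0],-1],[[0,0,0.003],[0,0,0],-1]]}}

```text
clock: 23.9
position: [0.5663, 0.2353, 0.1058]
ee_rot: [-3.054, 0.736, -0.005]
force: [-0.2, 0.9, -4.1]
width: 0.295
```

>>> {"method": "play_rows", "body": {"rows": [[[0,0,0.001],[0,0,0],-1],[[0,0,0.002],[0,0,0],-1],[[0,0,0.003],[0,0,0],-1],[[0,0,0.003],[0,0,0],-1]]}}

```text
clock: 24.3
position: [0.5666, 0.2354, 0.1054]
ee_rot: [-3.053, 0.736, -0.005]
force: [-2.5, -0.4, 6.9]
width: 0.292
```

Contact (+6.9 N). I'll release and lift straight out.

>>> {"method": "play_rows", "body": {"rows": [[[0,0,-0.001],[0,0,0],-1],[[0,0,-0.001],[0,0,0],-0.3],[[0,0,-0.001],[0,0,0],-0.1],[[0,0,-0.001],[0,0,0],0.1],[[0,0,-0.001],[0,0,0],0.1],[[0,0,-0.03],[0,0,0],0.1],[[0,0,-0.08],[0,0,0],0.1],[[0,0,-0.16],[0,0,0],0.1],[[0,0,-0.26],[0,0,0],0.1],[[0,0,-0.36],[0,0,0],0.1]]}}

```text
clock: 25.3
position: [0.5655, 0.2348, 0.2872]
ee_rot: [3.054, -0.737, 0.005]
force: [1.6, 1.7, -0.4]
width: 0.549
```

```bash
python3 - <<'E'
from h import *
st();rel(PAD+bx*.002+[0,0,.25],frame(DN,-by));snap('wrist','w12');snap('scene','s12')
E
```

```text
{'clock': 25.3, 'joints': [-0.9772, 0.4324, 0.7368, 1.5728, -0.2994, 1.2504, -0.666], 'position': [0.5655, 0.2348, 0.2872], 'ee_rot': [3.0537, -0.7375, 0.0051], 'force': [1.6431, 1.7079, -0.3554], 'width': 0.549}
shift [0.002, 0.35, 0.074] turn [-0.001, -0.003, 0.002] dist 0.179 deg 0.2
```

View pics/w12.png

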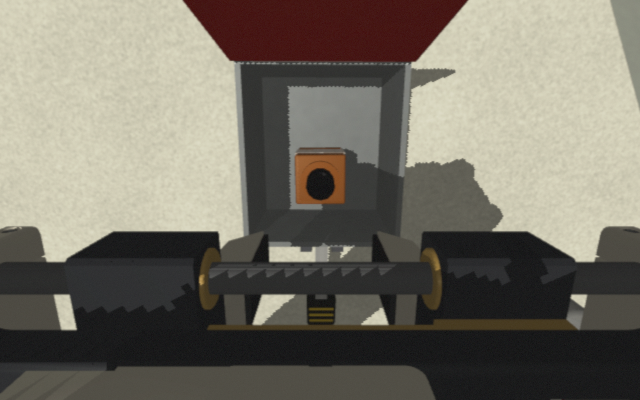

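View pics/s12.png

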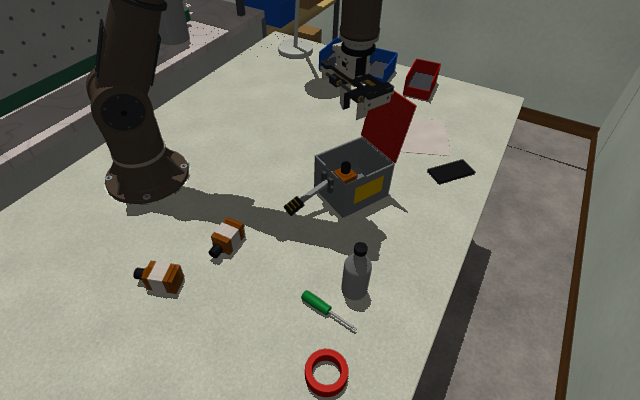

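The bottle stands upright in the box, seen at (320,185) in the wrist view. Now the pedal.

>>> {"method": "play_rows", "body": {"rows": [[[0,0.05,0],[0,0,0],0.2],[[0,0.12,0],[0,0,0],0.2],[[0,0.2,0],[0,0,0],0.2],[[0,0.28,0.02],[0,0,0],0.2],[[0,0.33,0.05],[0,0,0],0.2],[[0,0.345,0.07],[0,0,0],0.2],[[0,0.345,0.07],[0,0,0],0.2],[[0,0.345,0.07],[0,0,0],0.2]]}}

```text
clock: 26.2
position: [0.488, 0.0829, 0.2497]
ee_rot: [-3.054, 0.735, -0.005]
force: [-0.0, -0.7, -0.5]
width: 0.6
```

```bash
python3 - <<'E'
from h import *
st();D=BC-bx*.2008
rel(D+[0,0,.25],frame(DN,-by));rel(D+[0,0,.041],frame(DN,-by));snap('wrist','w13');L=load('w13');print(proj(L,BC-bx*.2035+[0,0,.056]))
snap('scene','s13')
E
```

```text
{'clock': 26.2, 'joints': [-0.9167, 0.2389, 0.7928, 1.908, -0.1929, 1.0686, -0.5175], 'position': [0.488, 0.0829, 0.2497], 'ee_rot': [-3.0536, 0.7349, -0.0055], 'force': [-0.0481, -0.703, -0.5039], 'width': 0.6001}
shift [0.001, 0.002, -0.001] turn [-0.002, -0.003, 0.003] dist 0.001 deg 0.3
shift [0.0, 0.003, 0.417] turn [-0.002, -0.003, 0.003] dist 0.209 deg 0.3
[318.91361712 184.28283239]
```

View pics/w13.png

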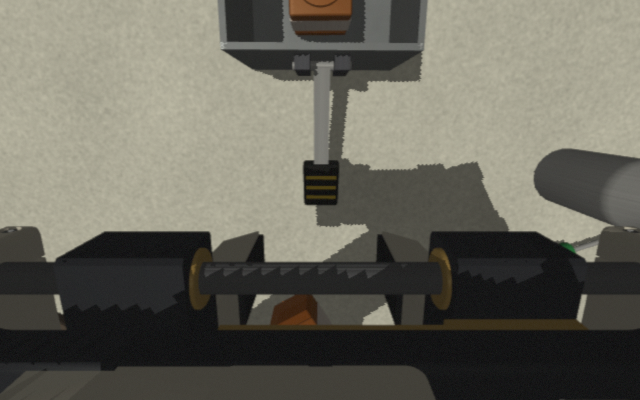

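Wrist view: the pad is down at (321,182), against (319,184) predicted. I'll lower the fingers astride it and pinch.

>>> {"method": "play_rows", "body": {"rows": [[[0,0.003,0.05],[0,0,0],0.2],[[0,0.003,0.12],[0,0,0],0.2],[[0,0.003,0.2],[0,0,0],0.2],[[0,0.003,0.28],[0,0,0],0.2],[[0,0.003,0.34],[0,0,0],0.2],[[0,0.003,0.38],[0,0,0],0.2],[[0,0.003,0.405],[0,0,0],0.2],[[0,0.003,0.415],[0,0,0],0.2],[[0,0.003,0.415],[0,0,0],0.2]]}}

```text
clock: 27.2
position: [0.4877, 0.0807, 0.0417]
ee_rot: [-3.054, 0.736, -0.005]
force: [0.4, -0.3, 1.9]
width: 0.601
```

```bash
python3 - <<'E'
from h import *
st();D=BC-bx*.2008
rel(D+[0,0,.041],frame(DN,-by))
E
```

```text
{'clock': 27.2, 'joints': [-0.694, 0.5438, 0.5765, 2.1226, -0.513, 0.6099, -0.2272], 'position': [0.4877, 0.0807, 0.0417], 'ee_rot': [-3.054, 0.7355, -0.0048], 'force': [0.4199, -0.3366, 1.8698], 'width': 0.601}
shift [-0.0, -0.002, 0.001] turn [-0.001, -0.003, 0.003] dist 0.001 deg 0.2
```

>>> {"method": "play_rows", "body": {"rows": [[[0,0,0],[0,0,0],0.1],[[0,0,0],[0,0,0],0],[[0,0,0],[0,0,0],-0.1],[[0,0,0],[0,0,0],-0.2],[[0,0,0],[0,0,0],-0.5],[[0,0,0],[0,0,0],-1],[[0,0,0],[0,0,0],-1],[[0,0,0],[0,0,0],-1]], "newtons": 22}}

```text
clock: 28.0
position: [0.488, 0.0803, 0.042]
ee_rot: [-3.053, 0.737, -0.007]
force: [2.9, -1.4, 5.3]
width: 0.388
```

```bash
python3 - <<'E'
from h import *
st()
for t in np.arange(.4,-.01,-.05): 
  x=-115*np.cos(t)-10*np.sin(t);z=-115*np.sin(t)+10*np.cos(t)
  if t>.39:x0,z0=x,z
  print(round(t,2),'dy',round(-(x-x0)/500,4),'dz',round(-(z-z0)/500,4))
E
```

```text
{'clock': 28.0, 'joints': [-0.6938, 0.543, 0.5773, 2.123, -0.5132, 0.609, -0.2268], 'position': [0.488, 0.0803, 0.042], 'ee_rot': [-3.0533, 0.7366, -0.0068], 'force': [2.9195, -1.3938, 5.3069], 'width': 0.3876}
0.4 dy -0.0 dz -0.0
0.35 dy 0.0033 dz -0.0111
0.3 dy 0.006 dz -0.0223
0.25 dy 0.0082 dz -0.0336
0.2 dy 0.0098 dz -0.0451
0.15 dy 0.0108 dz -0.0565
0.1 dy 0.0112 dz -0.0681
0.05 dy 0.0111 dz -0.0796
0.0 dy 0.0104 dz -0.0911
```

Width 35.7 mm, so the pad is pinched. Lifting slowly along its arc at about 20 mm/s.

>>> {"method": "play_rows", "body": {"rows": [[[0,0.001,-0.003],[0,0,0],-1],[[0,0.002,-0.007],[0,0,0],-1],[[0,0.003,-0.011],[0,0,0],-1],[[0,0.004,-0.015],[0,0,0],-1],[[0,0.005,-0.019],[0,0,0],-1],[[0,0.006,-0.023],[0,0,0],-1],[[0,0.007,-0.027],[0,0,0],-1],[[0,0.008,-0.031],[0,0,0],-1],[[0,0.0085,-0.035],[0,0,0],-1],[[0,0.009,-0.039],[0,0,0],-1]]}}

```text
clock: 29.0
position: [0.4859, 0.0763, 0.0613]
ee_rot: [-3.054, 0.736, -0.007]
force: [5.8, -0.4, -2.2]
width: 0.391
```

```bash
python3 - <<'E'
from h import *
st();snap('scene','s14')
c_=cv2.imread('pics/s14.png')[40:230,230:450];cv2.imwrite('pics/s14c.png',cv2.resize(c_,None,fx=3,fy=3,interpolation=2))
E
```

```text
{'clock': 29.0, 'joints': [-0.7149, 0.5086, 0.6107, 2.1179, -0.4788, 0.6472, -0.248], 'position': [0.4859, 0.0763, 0.0613], 'ee_rot': [-3.0538, 0.7364, -0.007], 'force': [5.7746, -0.3882, -2.1885], 'width': 0.391}
```

View pics/s14c.png

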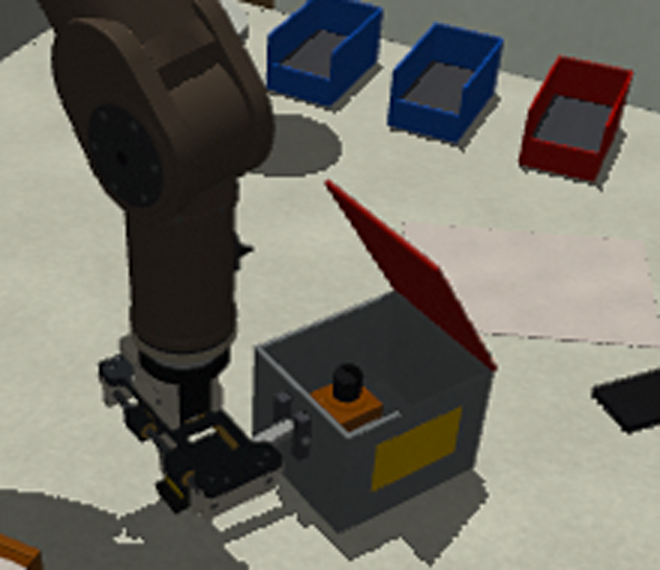

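The lid follows the pedal and is about half closed, with the arm well clear of it. Continuing.

>>> {"method": "play_rows", "body": {"rows": [[[0,0.0005,-0.004],[0,0,0],-1],[[0,0.001,-0.008],[0,0,0],-1],[[0,0.001,-0.012],[0,0,0],-1],[[0,0.0015,-0.016],[0,0,0],-1],[[0,0.002,-0.02],[0,0,0],-1],[[0,0.002,-0.023],[0,0,0],-1],[[0,0.002,-0.026],[0,0,0],-1],[[0,0.002,-0.029],[0,0,0],-1],[[0,0.002,-0.032],[0,0,0],-1],[[0,0.002,-0.035],[0,0,0],-1]]}}

```text
clock: 30.05
position: [0.4854, 0.0753, 0.0789]
ee_rot: [-3.054, 0.737, -0.007]
force: [5.6, -2.0, -0.6]
width: 0.392
```

>>> {"method": "play_rows", "body": {"rows": [[[0,0,-0.002],[0,0,0],-1],[[0,0,-0.004],[0,0,0],-1],[[0,0,-0.006],[0,0,0],-1],[[0,0,-0.008],[0,0,0],-1],[[0,0,-0.01],[0,0,0],-1],[[0,0,-0.012],[0,0,0],-1],[[0,0,-0.014],[0,0,0],-1],[[0,0,-0.016],[0,0,0],-1],[[0,0,-0.017],[0,0,0],-1],[[0,0,-0.017],[0,0,0],-1]]}}

```text
clock: 31.05
position: [0.4856, 0.0757, 0.0875]
ee_rot: [-3.053, 0.736, -0.007]
force: [5.7, -0.2, 1.4]
width: 0.39
```

```bash
python3 - <<'E'
from h import *
st();snap('scene','s15')
c_=cv2.imread('pics/s15.png')[40:230,230:450];cv2.imwrite('pics/s15c.png',cv2.resize(c_,None,fx=3,fy=3,interpolation=2))
E
```

```text
{'clock': 31.05, 'joints': [-0.7487, 0.466, 0.6524, 2.1008, -0.4337, 0.7031, -0.2846], 'position': [0.4856, 0.0757, 0.0875], 'ee_rot': [-3.0534, 0.7359, -0.0075], 'force': [5.6599, -0.2159, 1.3815], 'width': 0.3896}
```

View pics/s15c.png

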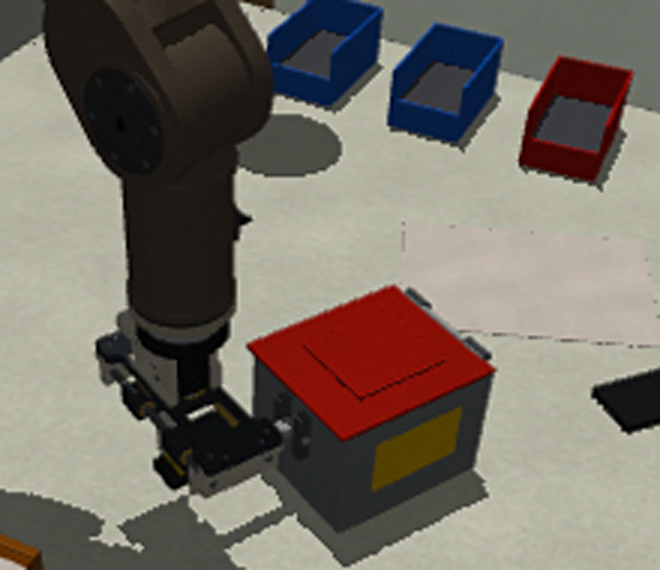

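The lid looks shut, but the pedal still pushes up slightly. I'll ease further until I feel the stop.

>>> {"method": "play_rows", "body": {"rows": [[[0,0,-0.001],[0,0,0],-1],[[0,0,-0.002],[0,0,0],-1],[[0,0,-0.003],[0,0,0],-1],[[0,0,-0.004],[0,0,0],-1],[[0,0,-0.005],[0,0,0],-1],[[0,0,-0.005],[0,0,0],-1]]}}

```text
clock: 31.7
position: [0.4854, 0.0756, 0.0884]
ee_rot: [3.053, -0.735, 0.007]
force: [14.1, -0.2, -29.8]
width: 0.391
```

The stop is reached: −30 N at z = 0.0884. I'll relax a little, open and lift away.

>>> {"method": "play_rows", "body": {"rows": [[[0,0,0.001],[0,0,0],-1],[[0,0,0.002],[0,0,0],-1],[[0,0,0.003],[0,0,0],-1],[[0,0,0.003],[0,0,0],-0.1],[[0,0,0.003],[0,0,0],0.1],[[0,0,0.003],[0,0,0],0.2],[[0,0,0.003],[0,0,0],0.3],[[0,0,0.003],[0,0,0],0.3]]}}

```text
clock: 32.5
position: [0.4843, 0.0755, 0.0881]
ee_rot: [-3.054, 0.736, -0.004]
force: [0.1, -1.1, -0.4]
width: 0.648
```

>>> {"method": "play_rows", "body": {"rows": [[[0,0,-0.03],[0,0,0],0.3],[[0,0,-0.08],[0,0,0],0.3],[[0,0,-0.15],[0,0,0],0.3],[[0,0.05,-0.23],[0,0,0],0.3],[[0,0.1,-0.3],[0,0,0],0.3],[[0,0.15,-0.36],[0,0,0],0.3],[[0,0.2,-0.4],[0,0,0],0.3],[[0,0.25,-0.4],[0,0,0],0.3],[[0,0.25,-0.4],[0,0,0],0.3],[[0,0.25,-0.4],[0,0,0],0.3]]}}

```text
clock: 33.5
position: [0.4263, -0.0357, 0.2874]
ee_rot: [-3.053, 0.737, -0.003]
force: [0.4, 0.6, -0.4]
width: 0.645
```

```bash
python3 - <<'E'
from h import *
from m import cloud
st();snap('scene','s16');snap('top','t16')
for f in('t0','t16','s0','s16'):
  L=load(f);P=cloud(L)
  for n,X in dict(pad=PAD+[0,0,.102],lidfront=BC-bx*.08+[0,0,.134],lidmid=BC+[0,0,.134],flask=[.7322,-.0458,.17]).items():
    u,v=proj(L,X).round().astype(int);print(f,n,P[v,u].round(4))
E
```

```text
{'clock': 33.5, 'joints': [-0.8773, 0.0276, 0.887, 1.9879, -0.0242, 1.1341, -0.4541], 'position': [0.4263, -0.0357, 0.2874], 'ee_rot': [-3.0529, 0.737, -0.0032], 'force': [0.4239, 0.6162, -0.394], 'width': 0.6446}
t0 pad [0.4859 0.0769 0.1022]
t0 lidfront [0.5424 0.1888 0.1308]
t0 lidmid [0.5794 0.2608 0.1323]
t0 flask [ 0.7322 -0.0458  0.1684]
t16 pad [0.4859 0.0768 0.1048]
t16 lidfront [0.5424 0.1888 0.1308]
t16 lidmid [0.5791 0.2601 0.1363]
t16 flask [ 0.731  -0.0454  0.1738]
s0 pad [0.4852 0.0783 0.0996]
s0 lidfront [0.5421 0.1912 0.132 ]
s0 lidmid [0.5793 0.2592 0.1347]
s0 flask [ 0.7322 -0.045   0.1696]
s16 pad [0.4871 0.0753 0.1031]
s16 lidfront [0.5417 0.192  0.1313]
s16 lidmid [0.5798 0.258  0.1358]
s16 flask [ 0.7323 -0.0454  0.1702]
```

View pics/s16.png

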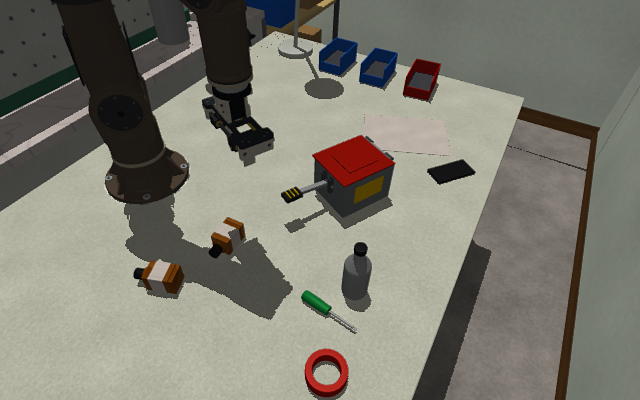

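View pics/t16.png

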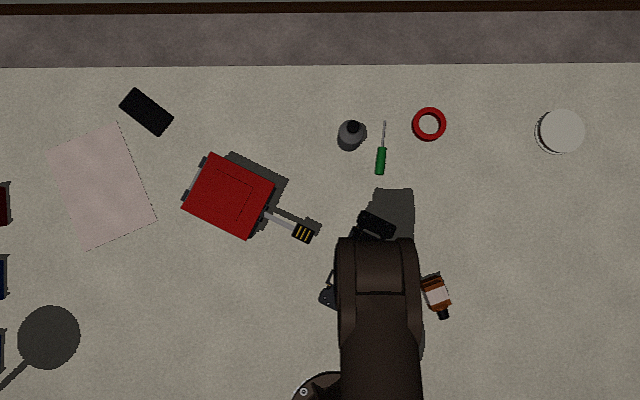

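The final views match the start: lid shut, pedal up, and flask, screwdriver and tape roll in their original places. The arm is clear of everything.

```bash
python3 -c "
from cell import arm
print(arm.sign_off())"
```

```text
the job is handed in; nothing more can be done
None
```

The job is done and handed in at 33.5 s. The bottle is upright in the keep box, the lid is shut and the pedal is fully up.

- **Standing the bottle:** I took the farthest of the three bottles, stood it on the bench and let go. It stayed upright.
- **Opening the lid:** I pressed the pedal to its stop, and the lid stayed open. The fingertip force peaked at about 42 N there. That is over the 40 N figure, but that limit is for the arm and gripper body, and only the fingertips touched the pad.
- **Placing the bottle:** My first grip from above caught the collar under the cap (37 mm instead of 28 mm). I set the bottle back down, gripped higher on the cap (27 mm), and carried it into the box. I released it after light contact with the box floor (about 7 N). It stood upright inside in the views before the lid closed.
- **Closing the lid:** I pinched the pad and raised it at about 10 to 20 mm/s until I felt the upper stop (about 30 N), then let go and backed away.

**Last checks:** The lid and pad heights match the start to within about 4 mm (camera noise). The flask measures in the same spot. The tape roll and screwdriver look unmoved in the pictures, and the arm touches nothing. With the lid shut I could not see the bottle again after closing.

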